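# Close the gear case and hold the torch on it

## Task

Put the loose cover on the open gear case, fully down flat over the case's two dowel pins, and let go of it. Then draw the torch out of its charger and finish holding it up in the air, its beam slanting clearly downwards onto the middle of the cover from no more than about 25 cm away, but off to one side so that the space above the cover stays clear for my screwdriver; keep holding it still like that, touching nothing with it, and leave the other things on the bench where they are.

Things in the scene. Friction and masses are not known exactly. Their poses are not given: they have to be found in the camera images.
- flange (a point): Centre of the gear case's upper flange face, 68 mm above the bench, z up. The case is a fixed grey aluminium box, open on top, on a dark steel plate 150 x 150 mm. Flange 104 (x) x 130 (y) mm. Two steel dowel pins, 8 mm in diameter, stand 10 mm above it (top 4 mm tapered) in opposite corners, at (x 41, y 54) and (x -41, y -54) mm. A shaft end reaches 86 mm from the centre on the +x side (y -34 mm).
- cover_mid (a point): Centre of the loose aluminium cover, on its axis 24 mm above its underside; z up. Plate 104 (x) x 130 (y) x 12 mm, 0.5 kg, lying flat. Round hub in the middle 40 mm in diameter, top 48 mm above the underside (a low cone rings its foot up to 17 mm). Two 11 mm through holes at (x 41, y 54) and (x -41, y -54) mm take the pins; fits either way round. Seated, this point is 24 mm above flange.
- socket (a point): Centre of the floor of the sleeve on the torch charger: a black plastic foot 140 (x) x 90 (y) x 18 mm fixed to the bench, with a round sleeve (outside 49 mm, inside 34 mm, 50 mm deep) that leans 45 degrees from vertical towards its +x axis; z up. The torch's tail stands in the sleeve.
- torch_mid (a point): Centre of the plain aluminium torch, half-way along its axis. 184 mm long, 0.28 kg; barrel 31 mm in diameter up to 138 mm from the tail, then a head 44 mm wide. z runs along it from tail to lens: the beam. Balance point about 13 mm from here towards the lens. Starts 50 mm deep in the sleeve, 3 mm of play, not latched, leaning 45 to 50 degrees, lens up. It lights by itself when drawn out.
- torch_lens (a point): Centre of the torch's lens, on its axis, 92 mm from torch_mid; same axes as torch_mid, z along the beam.
- battery: Bystander: black motorcycle battery 87 x 150 x 118 mm, 3 kg; origin under its centre.
- screw_dish: Bystander: round steel dish 104 mm wide, 22 mm high, with a few screws; origin under its centre.
- screwdriver: Bystander: screwdriver lying on the bench; its x axis runs along it from the handle to the tip.
- brush_tub: Bystander: grey plastic tub 110 x 110 x 115 mm with two brush handles that stand up to 196 mm; origin under its centre.

How it is judged:
On the way, in this order (a step that is already met when the one before it is completed fails the run):
1. the cover is fully down over the dowels and let go (horizontal distance between cover_mid and flange below 0.004 m and z of cover_mid in the frame of flange below 0.0265 m and angle between the x axis of cover_mid and the x axis of flange, either way round below 0.06 rad and angle between cover_mid's own z axis and vertical below 0.035 rad and contact force between cover and the fingers below 0.1 N), for 0.2 s.
2. the torch is drawn right out of the charger and held up (distance between torch_mid and socket above 0.15 m and contact force between torch and the fingers above 1 N and contact force between torch and charger below 0.1 N and height (world z) of torch_mid above 0.12 m), for 0.1 s.
At the end, for the whole second after the job is handed in: Cover flat on the flange (2.5 mm down, 4 mm aside, 0.06 rad), released. Torch still, held by the fingers alone, middle over 150 and lens over 120 mm up, beam 19 deg or more below level and within 45 mm of the cover's centre, lens within 300 mm of it but over 80 mm aside; others within 20 mm (all of step 1 and contact force between torch and the fingers above 1 N and contact force between torch and charger below 0.1 N and contact force between torch and gearcase below 0.1 N and contact force between torch and cover below 0.1 N and contact force between torch and battery below 0.1 N and contact force between torch and screw_dish below 0.1 N and contact force between torch and screwdriver below 0.1 N and contact force between torch and brush_tub below 0.1 N and x of cover_mid in the frame of torch_lens between -0.045 and 0.045 m and y of cover_mid in the frame of torch_lens between -0.045 and 0.045 m and z of cover_mid in the frame of torch_lens above 0.06 m and angle between torch_lens's own z axis and vertical above 1.9 rad and distance between torch_lens and cover_mid below 0.3 m and horizontal distance between torch_lens and cover_mid above 0.08 m and height (world z) of torch_mid above 0.15 m and height (world z) of torch_lens above 0.12 m and linear speed of torch below 0.03 m/s and angular speed of torch below 0.15 rad/s); the arm keeps its last pose, push and grip.
It fails at once if the battery is pushed aside (more than 20 mm) (distance of battery from where it was at the start of the episode above 0.02 m).
It fails at once if the screw dish is pushed aside (more than 20 mm) (distance of screw_dish from where it was at the start of the episode above 0.02 m).
It fails at once if the screwdriver is pushed aside (more than 20 mm) (distance of screwdriver from where it was at the start of the episode above 0.02 m).
It fails at once if the brush tub is pushed aside (more than 20 mm) (distance of brush_tub from where it was at the start of the episode above 0.02 m).
It also fails if it takes over 58 s, if anything falls off the work surface, if the arm or the gripper's body presses on something with over 40 N, if the wrist force passes 120 N, or if a joint passes its speed limit or range.

## Robot

A 6-joint arm with a two-finger parallel gripper is mounted at the origin on the work surface. World frame = base frame: x ahead of the robot, y to its left, z up, the work surface at z = 0. Lengths are in m, angles in rad, forces in N, time in s.
With the tool pointing down it reaches from about 0.25 to 0.725 m from the base axis. Payload 9.7 kg.
Tool frame: the origin (TCP) lies at the very end of the fingers, on their centre line; the grasp point (between the pads) lies behind it (bot.hold_point_z is the z of the grasp point in the tool frame, in m); z points along the fingers, y is the direction in which the jaws open and shut (so a half turn about z gives the same grasp; the last joint's range is limited). The gripper opens to 85 mm and grips with 20 to 120 N. Pads are 22 mm wide; open, the fingers measure 114 mm over their backs; the gripper's body (76 mm by 85 mm) begins 54 mm behind the grasp point. The pads swing forward as they close: fully open they stand 13 mm farther back than shut.
Start: joints at [-1.132, 0.087, 0.176, 1.66, 0, 1.571], TCP at [0.234, -0.498, 0.231] pointing down, gripper open.
Joint ranges: [-3.13, 3.13], [-0.85, 1.81], [-1.15, 1.24], [-2.2, 2.28], [-1.44, 1.52], [-3.14, 3.14]. Speed limits (rad/s): [2.22, 2.22, 2.57, 3.14, 3.14, 3.14].

## Interface

Orientations are given as a rotation vector (axis times angle).
In Python, from bench import bot, vision, order gives the robot as it stands.
- The arm moves only by the tool move_arm, never from a script. Its argument "motion" is a list that holds one entry, the list of rows, each a list of 7 numbers: the opening in per cent of the stroke, from 0 (shut) to 100 (fully open), then the shift along the tool's x, y, z in cm, then the turn, a rotation vector about the tool's x, y, z in rad. A call has 1 to 8 rows; each row is the pose to reach, as a shift and turn from the pose commanded when the call began, along the tool's axes at that moment; what a row does not reach only later rows make up. A row lasts 1/8 s, in which the tool goes at most 62.5 mm and 10.7 degrees, less where a joint would pass 70% of its speed; a pose out of reach is approached as far as the arm can. A call with a gripper value outside its range is refused whole. The fingers move at their own pace and stop on an object; the grip force is fixed at half the most. Time passes only in rows, so rows that repeat a pose let the fingers close. It gives the time, the measured TCP pose, the force and the opening at its end, in the units of the state.
- bot.get_obs(): the state, without advancing time (a new reading comes with each control period).
- vision.read_camera(name): name is "scene" or "top"; returns the picture (420x560x3 uint8, red, green, blue); there is no depth.
- vision.calibration(name): a dict with "fx", "fy", "cx", "cy" (pixels), "R" (3x3) and "t" (3): a world point X has camera coordinates R X + t. Camera axes: x right, y down, z forward; pixel columns grow to the right and rows downward; lengths in m; the calibration is good to about 2 mm. A picture is of the moment at which its call begins. calibration takes no time and is no camera call.
- order.finish_job(): hands the job in, once; it reports no verdict.
The state is a dict: "time": time; "joint_positions": joint angles; "qvel": joint speeds; "tau": joint torques, N m; "tcp_pos": TCP position; "orientation": TCP orientation; "wrist_force": force on the tool from outside, world axes, zero at the start; "moment": the same for the moment, N m; "grip_width": finger opening in m.
Only numpy, scipy, OpenCV 4.12 (cv2) and the standard library are available. Lean on these libraries where they do the work, as an engineer would, in place of code of your own. Each camera call takes 0.05 s, during which the arm holds its last target.

## Working session

There is one attempt and no reset: what is moved stays moved. The work goes in short steps, Python scripts to look and compute and a tool call to move; the robot and the scene stay as the last step left them, time stands still between calls to the robot, and variables do not carry over. Pictures are saved under pics/ and viewed, and the job is handed in when it is done.

Besides the shell and the picture viewer there is one more tool, called after ">>>" as name(argument=value, ...), one argument or row to a line, values as JSON. move_arm: Moves the arm, as the interface text tells. Its arguments: {"type":"object","properties":{"motion":{"type":"array"}},"required":["motion"]}

```bash
ls; mkdir -p pics
python3 - <<'E'
from bench import bot, vision, order
import cv2
o=bot.get_obs(); print(o, bot.hold_point_z)
for n in("scene","top"):
    im=vision.read_camera(n); cv2.imwrite(f"pics/{n}0.png",im[:,:,::-1]); print(n,vision.calibration(n))
E
```

```text
pics
{'time': 0.0, 'joint_positions': array([-1.13200300e+00,  8.74564577e-02,  1.75129511e-01,  1.65978883e+00,
        1.44122376e-05,  1.57079989e+00]), 'qvel': array([-0.00386717,  0.000115  , -0.00107517,  0.00074745, -0.00037256,
       -0.00146697]), 'tau': array([-1.07719210e-03, -5.20384991e+01,  4.64810407e+01,  1.61716773e-02,
       -1.24354742e-04,  9.15036580e-08]), 'tcp_pos': array([ 0.23357363, -0.49768908,  0.23058268]), 'orientation': array([-3.06502652e+00, -6.83452256e-01,  4.28809380e-04]), 'wrist_force': array([0.13585292, 0.36108275, 0.36967054]), 'moment': array([-0.01941529,  0.00305405, -0.02198474]), 'grip_width': 0.08536006087066833} -0.0187
scene {'fx': 510.4086719979596, 'fy': 510.4086719979596, 'cx': 281.8522809124272, 'cy': 213.45472690522467, 'R': array([[-0.89252875,  0.45067426,  0.01688618],
       [ 0.27972717,  0.58257337, -0.76312579],
       [-0.35375859, -0.67638818, -0.64602932]]), 't': array([ 0.53776698, -0.05742425,  1.71637181])}
top {'fx': 499.2525104361862, 'fy': 499.2525104361862, 'cx': 277.7616776743194, 'cy': 204.9147844139083, 'R': array([[-0.00592253, -0.99994876,  0.00821028],
       [-0.98893382,  0.00463977, -0.14828477],
       [ 0.14823908, -0.00899764, -0.98891062]]), 't': array([-0.01340308,  0.63398207,  1.46323001])}
```

View pics/scene0.png

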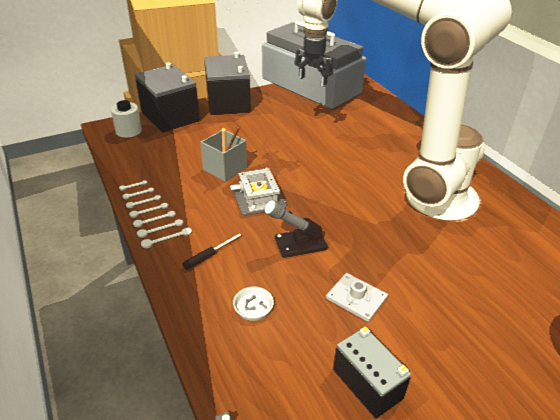

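View pics/top0.png

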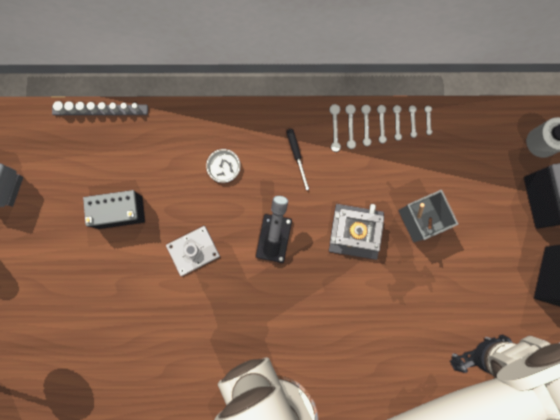

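```bash
cat > h.py <<'E'
import numpy as np, cv2
from scipy.spatial.transform import Rotation as Ro
from bench import bot, vision, order
C={n:vision.calibration(n) for n in("scene","top")}
def ray(n,u,v):
    c=C[n]; R=np.array(c["R"]);t=np.array(c["t"])
    d=R.T@np.array([(u-c["cx"])/c["fx"],(v-c["cy"])/c["fy"],1.]); return -R.T@t,d
def onz(n,u,v,z):
    o,d=ray(n,u,v); return o+d*(z-o[2])/d[2]
def proj(n,X):
    c=C[n]; p=np.array(c["R"])@np.asarray(X,float)+c["t"]; return np.array([c["fx"]*p[0]/p[2]+c["cx"],c["fy"]*p[1]/p[2]+c["cy"]])
def two(a,b): # closest point of two rays, gap
    (o1,d1),(o2,d2)=ray("scene",*a),ray("top",*b)
    s=np.linalg.lstsq(np.c_[d1,-d2],o2-o1,rcond=None)[0]
    p,q=o1+d1*s[0],o2+d2*s[1]; return (p+q)/2,np.linalg.norm(p-q)
def crop(im,u0,v0,u1,v1,k,f):
    c=cv2.resize(im[v0:v1,u0:u1],None,fx=k,fy=k,interpolation=cv2.INTER_CUBIC)
    c=c[:,:,::-1].copy()
    for u in range((u0+9)//10*10,u1,10):
        cv2.putText(c,str(u),(int((u-u0+.5)*k),8),0,.3,(0,255,0)); cv2.line(c,(int((u-u0+.5)*k),10),(int((u-u0+.5)*k),16),(0,255,0))
    for v in range((v0+9)//10*10,v1,10):
        cv2.putText(c,str(v),(0,int((v-v0+.5)*k)),0,.3,(0,255,0)); cv2.line(c,(20,int((v-v0+.5)*k)),(26,int((v-v0+.5)*k)),(0,255,0))
    cv2.imwrite(f,c)
E
python3 - <<'E'
from h import *
t=cv2.imread("pics/top0.png")[:,:,::-1]; s=cv2.imread("pics/scene0.png")[:,:,::-1]
crop(t,150,180,250,280,6,"pics/tc.png"); crop(t,310,180,410,280,6,"pics/tk.png"); crop(t,240,180,320,280,6,"pics/tt.png")
crop(s,310,255,410,335,8,"pics/sc.png"); crop(s,220,155,345,265,6,"pics/sk.png")
E
```

```text
(no output)
```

View pics/tc.png

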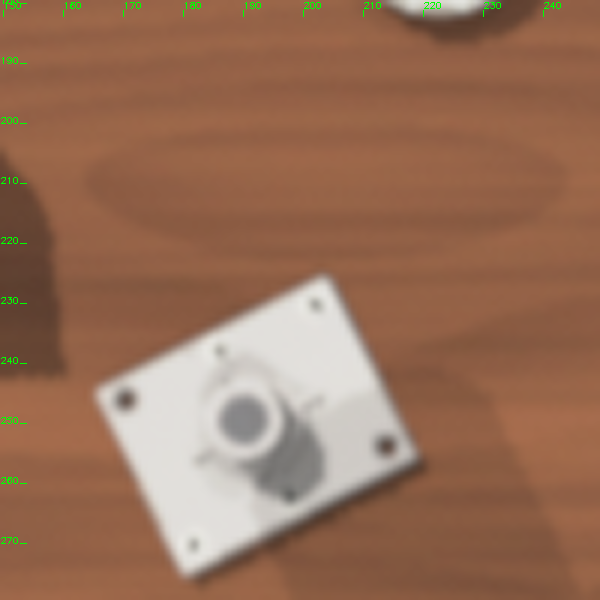

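View pics/tk.png

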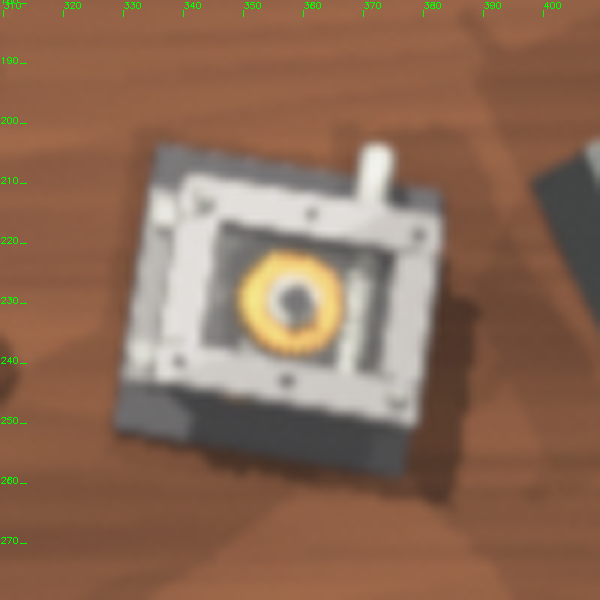

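View pics/tt.png

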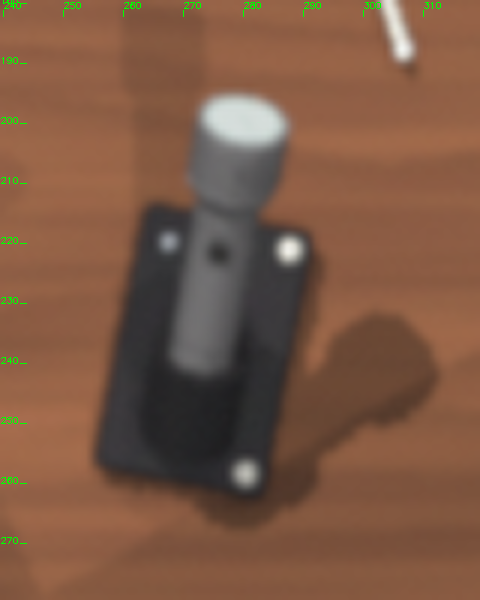

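View pics/sc.png

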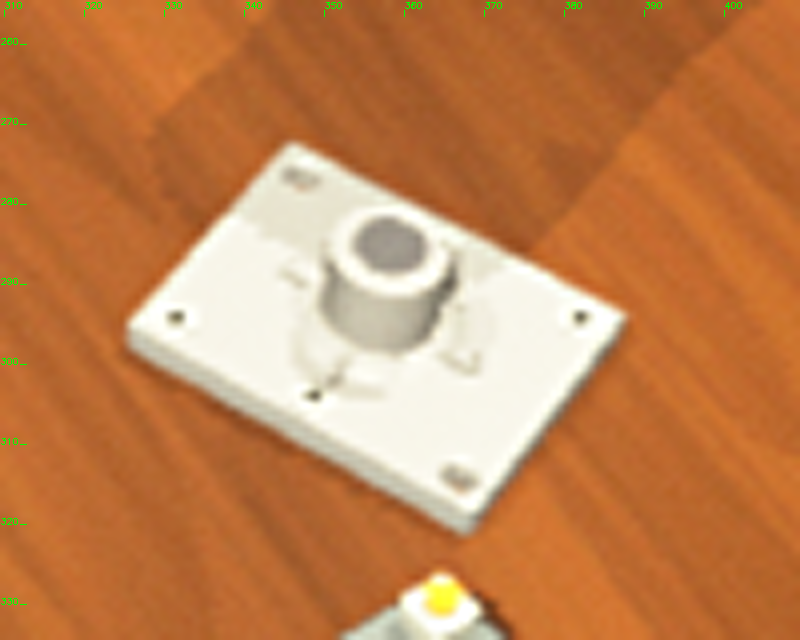

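View pics/sk.png

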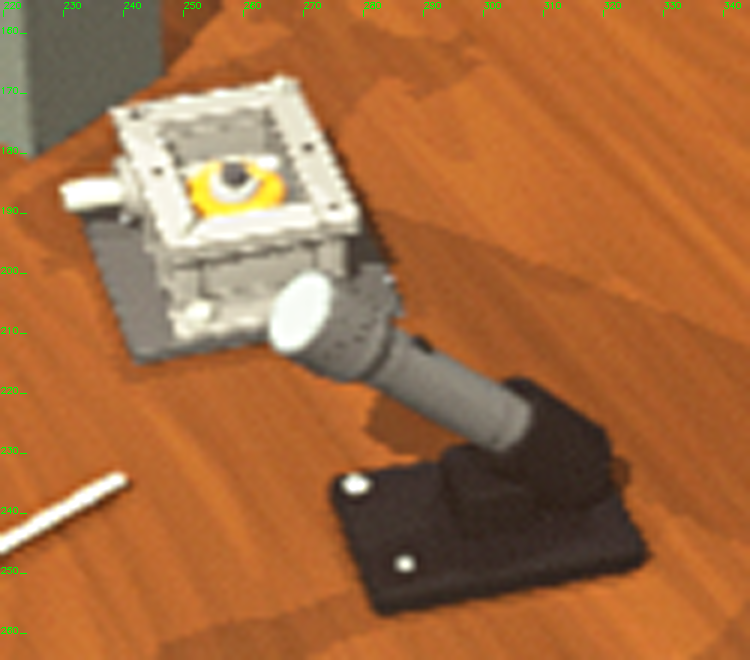

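```bash
cat >> h.py <<'E'
def refine(im,cs,w=4):
    g=cv2.GaussianBlur(im.astype(np.float32).mean(2),(0,0),.7); cs=np.array(cs,float); c0=cs.mean(0); L=[];sd=[]
    for i in range(4):
        a,b=cs[i],cs[(i+1)%4]; d=(b-a)/np.linalg.norm(b-a); n=np.array([-d[1],d[0]])
        if n@((a+b)/2-c0)<0:n=-n
        P=[]; s=np.arange(-w,w+.01,.1)
        for f in np.linspace(.12,.88,35):
            q=a+(b-a)*f+s[:,None]*n
            p=cv2.remap(g,q[:,0].astype(np.float32)[None],q[:,1].astype(np.float32)[None],cv2.INTER_CUBIC)[0]
            gr=-np.gradient(p); k=gr.argmax()
            if 3<k<len(s)-4: P.append(q[k])
        P=np.array(P,np.float32); vx,vy,x,y=cv2.fitLine(P,cv2.DIST_HUBER,0,.01,.01).ravel()
        L.append(np.array([vy,-vx,-(vy*x-vx*y)])); sd.append(np.median(abs(P@L[-1][:2]+L[-1][2])))
    out=[]
    for i in range(4):
        c=np.cross(L[i-1],L[i]); out.append(c[:2]/c[2])
    return np.array(out),np.round(sd,2)
def rect(n,cs,z):
    W=np.array([onz(n,*c,z) for c in cs]); e=[np.linalg.norm(W[(i+1)%4]-W[i]) for i in range(4)]
    i=int(np.argmax([e[0]+e[2],e[1]+e[3]])); l=(W[i+1]-W[i])+(W[(i+2)]-W[(i+3)%4])
    yaw=np.arctan2(l[1],l[0])-np.pi/2; yaw=(yaw+np.pi/2)%np.pi-np.pi/2
    return W.mean(0),yaw,np.round(e,4)
E
python3 - <<'E'
from h import *
np.set_printoptions(precision=4,suppress=True)
t=cv2.imread("pics/top0.png")[:,:,::-1]; s=cv2.imread("pics/scene0.png")[:,:,::-1]
for nm,n,im,cs,z in [("cover","top",t,[(165.5,244.5),(203.5,226),(219,257),(180.5,275.5)],.012),
 ("cover","scene",s,[(345,272),(387,294),(367.5,321),(325.5,295)],.012),
 ("case","top",t,[(339.5,209),(382.5,215.5),(378.5,250),(335.5,243)],.068),
 ("case","scene",s,[(237,173),(267.5,167.5),(279,192),(248,197)],.068)]:
    c,sd=refine(im,cs,3); print(nm,n,c.tolist(),sd); print("   ",*rect(n,c,z))
for n in C: print(n,-np.array(C[n]["R"]).T@C[n]["t"])
# direct pts
print("holes top",[onz("top",*p,.012) for p in [(169,246),(213.2,253.8)]])
print("hub", two((357.5,284.5),(189,249)))
print("shaft base tests", [onz("top",*p,.018) for p in [(263,214),(290,219),(282,262),(255,257)]])
print("lens",two((269.8,204.8),(279,199.2)))
E
```

```text
cover top [[165.1947021484375, 244.53097534179688], [203.8594512939453, 225.30392456054688], [219.24044799804688, 255.8714141845703], [180.02706909179688, 275.4977722167969]] [0.24 0.25 0.27 0.29]
    [0.5007 0.2451 0.012 ] 0.4619056105183894 [0.1308 0.1056 0.1317 0.1052]
cover scene [[345.7859802246094, 272.0284423828125], [388.2258605957031, 293.8616027832031], [367.184326171875, 320.98297119140625], [323.7279968261719, 297.0639343261719]] [0.23 0.21 0.19 0.28]
    [0.5056 0.2471 0.012 ] 0.4710857955058203 [0.1321 0.1137 0.1311 0.1139]
case top [[340.3382263183594, 208.1416473388672], [383.6009826660156, 215.53146362304688], [378.74127197265625, 250.42083740234375], [335.5663146972656, 242.83624267578125]] [0.27 0.31 0.24 0.17]
    [ 0.557  -0.2588  0.068 ] -0.1777692455798885 [0.1305 0.1052 0.129  0.1047]
case scene [[237.5415802001953, 172.20431518554688], [268.37969970703125, 167.57566833496094], [279.91064453125, 191.11141967773438], [247.61590576171875, 196.6595001220703]] [0.28 0.22 0.29 0.36]
    [ 0.5588 -0.2578  0.068 ] -0.16988164042079923 [0.1053 0.1336 0.1049 0.1353]
scene [1.1032 0.952  1.0559]
top [ 0.41   -0.0032  1.5411]
holes top [array([0.5139, 0.3158, 0.012 ]), array([0.4894, 0.1807, 0.012 ])]
hub (array([0.5035, 0.2464, 0.0532]), np.float64(0.004204358250257946))
shaft base tests [array([0.6103, 0.0285, 0.018 ]), array([ 0.5944, -0.0544,  0.018 ]), array([ 0.4632, -0.0289,  0.018 ]), array([0.4787, 0.053 , 0.018 ])]
lens (array([ 0.6319, -0.0196,  0.1722]), np.float64(0.001604796975333478))
```

```bash
cat >> h.py <<'E'
np.set_printoptions(precision=4,suppress=True)
def pose():
    o=bot.get_obs(); return np.array(o["tcp_pos"]),Ro.from_rotvec(o["orientation"]),o
def down(ang): # tool z down, tool y at world angle ang
    y=np.array([np.cos(ang),np.sin(ang),0]); z=np.array([0,0,-1.]); return Ro.from_matrix(np.c_[np.cross(y,z),y,z])
def delta(p,R,name=""):
    p0,R0,o=pose(); s=R0.inv().apply(np.asarray(p)-p0)*100; r=(R0.inv()*R).as_rotvec()
    print(name,"cm",np.round(s,2),"rad",np.round(r,4)," n>=",np.ceil(np.linalg.norm(s)/6.25),np.ceil(np.degrees(np.linalg.norm(r))/10.7))
def log():
    import json; o=bot.get_obs(); open("log.jsonl","a").write(json.dumps([list(map(float,o[k])) for k in("joint_positions","tcp_pos","orientation")])+"\n")
E
python3 - <<'E'
from h import *
log()
R=down(.462)
delta((.501,.2455,.231),R,"over"); delta((.501,.2455,.08),R,"low")
E
```

```text
over cm [ 55.78 -55.92   0.03] rad [-0.0009 -0.0009 -1.594 ]  n>= 13.0 9.0
low cm [ 55.78 -55.9   15.13] rad [-0.0009 -0.0009 -1.594 ]  n>= 13.0 9.0
```

>>> move_arm(
  motion=[
    [[100,55.8,-55.9,0,0,0,-1.594],[100,55.8,-55.9,0,0,0,-1.594],[100,55.8,-55.9,0,0,0,-1.594],[100,55.8,-55.9,0,0,0,-1.594],[100,55.8,-55.9,0,0,0,-1.594],[100,55.8,-55.9,0,0,0,-1.594],[100,55.8,-55.9,0,0,0,-1.594],[100,55.8,-55.9,0,0,0,-1.594]],
  ],
)

```text
time: 1.1
tcp_pos: [0.4033, -0.0254, 0.2312]
orientation: [1.769, 2.595, 0.0]
wrist_force: [1.2, -0.4, -0.5]
grip_width: 0.0856
```

Run:
```python
from h import *
log()
R=down(.462)
delta((.501,.2455,.231),R,"over"); print(pose()[2])
```

```text
over cm [21.65 19.    0.02] rad [ 0.0003  0.0003 -0.0879]  n>= 5.0 1.0
{'time': 1.1, 'joint_positions': array([-0.0629, -0.2588, -0.1457,  1.6835, -0.0001,  1.1337]), 'qvel': array([ 1.2294,  0.252 ,  0.1915, -0.0582,  0.0006, -0.2679]), 'tau': array([ -8.9971, -34.5473,  44.7179,   1.0977,   0.1039,   0.4807]), 'tcp_pos': array([ 0.4033, -0.0254,  0.2312]), 'orientation': array([1.7693, 2.5955, 0.0002]), 'wrist_force': array([ 1.1913, -0.4437, -0.5328]), 'moment': array([-0.0952, -0.0752, -0.0152]), 'grip_width': 0.08561251435916735}
```

>>> move_arm(
  motion=[
    [[100,21.65,19.0,0,0,0,-0.088],[100,21.65,19.0,0,0,0,-0.088],[100,21.65,19.0,0,0,0,-0.088],[100,21.65,19.0,0,0,0,-0.088],[100,21.65,19.0,0,0,0,-0.088],[100,21.65,19.0,7,0,0,-0.088],[100,21.65,19.0,11,0,0,-0.088],[100,21.65,19.0,11,0,0,-0.088]],
  ],
)

```text
time: 2.1
tcp_pos: [0.5002, 0.2419, 0.1174]
orientation: [-1.659, -2.663, 0.01]
wrist_force: [0.4, -0.4, 1.2]
grip_width: 0.0856
```

Run:
```python
from h import *
log()
R=down(.462)
delta((.501,.2455,.024),R,"grasp"); print(pose()[2]["qvel"])
for n in C:
    im=vision.read_camera(n); cv2.imwrite(f"pics/{n}1.png",im[:,:,::-1])
    u,v=proj(n,(.501,.2455,.05)).astype(int)
    crop(im,u-50,v-50,u+50,v+50,6,f"pics/{n}1c.png"); print(n,proj(n,pose()[0]),u,v)
```

```text
grasp cm [0.29 0.3  9.34] rad [-0.0076 -0.0001 -0.0058]  n>= 2.0 1.0
[-0.0045 -0.0375  0.1094  0.0509  0.0007 -0.0019]
scene [361.0874 265.4249] 358 284
top [186.5761 247.1796] 189 249
```

View pics/scene1c.png

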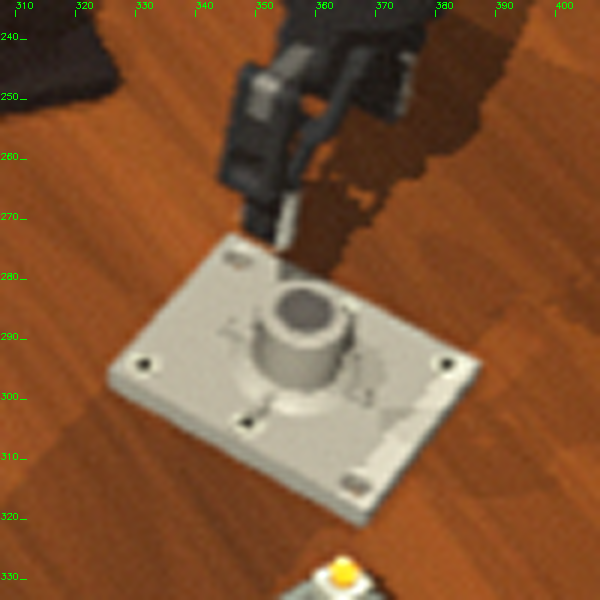

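View pics/top1c.png

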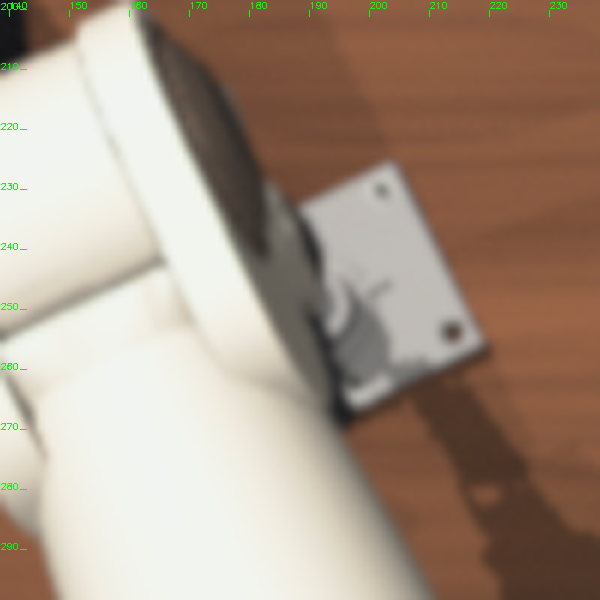

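>>> move_arm(
  motion=[
    [[100,0,0,4,0,0,0],[100,0,0,4,0,0,0],[100,0,0,4,0,0,0]],
  ],
)

```text
time: 2.58
tcp_pos: [0.5035, 0.2432, 0.084]
orientation: [1.661, 2.665, 0.004]
wrist_force: [-0.1, 0.3, 0.3]
grip_width: 0.0852
```

Run:
```python
from h import *
log()
R=down(.462)
delta((.5015,.246,.024),R,"grasp"); print(pose()[0],pose()[2]["qvel"])
```

```text
grasp cm [ 0.34 -0.08  6.  ] rad [ 0.0029  0.     -0.0062]  n>= 1.0 1.0
[0.5035 0.2432 0.084 ] [ 0.0021 -0.0038  0.0049 -0.0074  0.0004 -0.0011]
```

>>> move_arm(
  motion=[
    [[100,0.34,-0.08,3,0.003,0,-0.006],[100,0.34,-0.08,5,0.003,0,-0.006],[100,0.34,-0.08,6.0,0.003,0,-0.006],[100,0.34,-0.08,6.0,0.003,0,-0.006],[100,0.34,-0.08,6.0,0.003,0,-0.006]],
  ],
)

```text
time: 3.2
tcp_pos: [0.501, 0.2459, 0.0227]
orientation: [-1.654, -2.67, 0.002]
wrist_force: [-0.0, -0.6, 0.1]
grip_width: 0.0853
```

Run:
```python
from h import *
log()
delta((.5015,.246,.024),down(.462),"grasp")
im=vision.read_camera("scene"); crop(im,310,230,410,330,6,"pics/s2.png")
im=vision.read_camera("top"); crop(im,140,200,240,300,6,"pics/t2.png")
```

```text
grasp cm [-0.01  0.05 -0.13] rad [-0.0012 -0.     -0.0001]  n>= 1.0 1.0
```

View pics/s2.png

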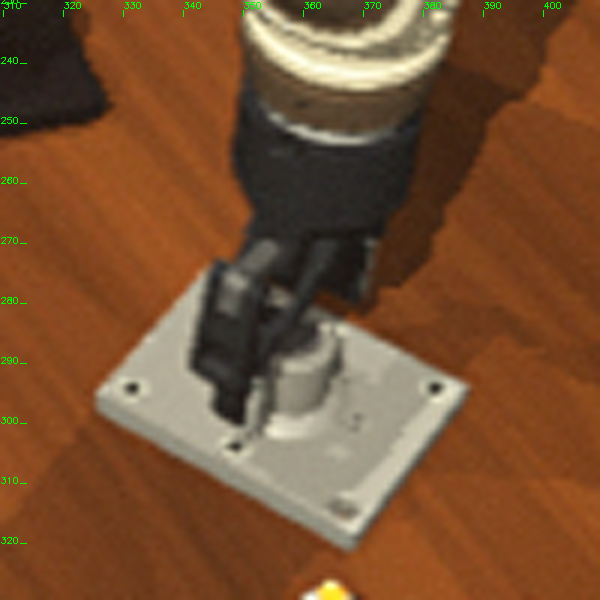

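>>> move_arm(
  motion=[
    [[0,0,0,0,0,0,0],[0,0,0,0,0,0,0],[0,0,0,0,0,0,0],[0,0,0,0,0,0,0],[0,0,0,0,0,0,0],[0,0,0,0,0,0,0]],
  ],
)

```text
time: 4.05
tcp_pos: [0.5006, 0.2457, 0.0217]
orientation: [-1.653, -2.67, 0.003]
wrist_force: [0.7, -0.0, 5.8]
grip_width: 0.0383
```

Run:
```python
from h import *
print(pose()[2])
im=vision.read_camera("scene"); crop(im,310,230,410,330,6,"pics/s3.png")
```

```text
{'time': 4.05, 'joint_positions': array([ 0.4563,  0.1287, -0.1848,  1.2595, -0.    ,  1.5651]), 'qvel': array([ 0.0003,  0.0012, -0.0007,  0.0002, -0.0005, -0.0008]), 'tau': array([  0.0079, -50.7369,  42.7524,   0.1814,   0.002 ,  -0.0015]), 'tcp_pos': array([0.5006, 0.2457, 0.0217]), 'orientation': array([-1.6532, -2.6701,  0.0029]), 'wrist_force': array([ 0.6595, -0.0323,  5.8004]), 'moment': array([ 0.0364, -0.0466, -0.0288]), 'grip_width': 0.038255262827511044}
```

View pics/s3.png

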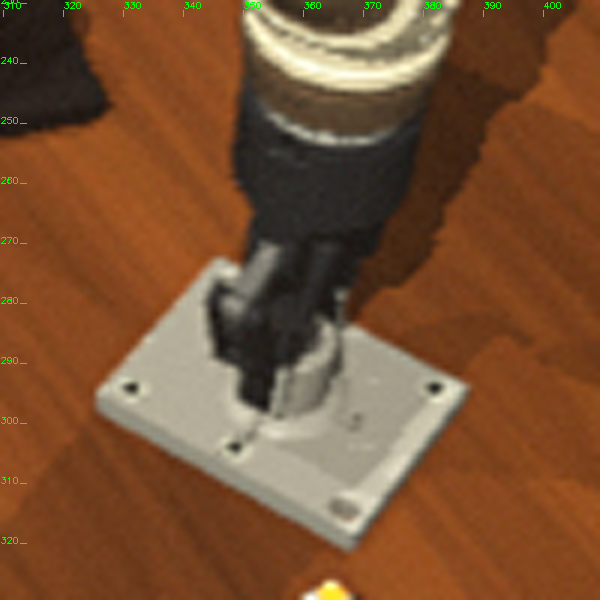

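Run:
```python
from h import *
log()
delta((.5006,.2457,.30),down(.462),"lift")
delta((.535,0,.30),down(.18),"mid")
delta((.557,-.2588,.30),down(-.176),"over")
```

```text
lift cm [ -0.01  -0.06 -27.83] rad [-0.0021 -0.      0.0001]  n>= 5.0 1.0
mid cm [-23.53  -7.93 -27.81] rad [-0.0021  0.0003  0.2821]  n>= 6.0 2.0
over cm [-47.68 -17.5  -27.79] rad [-0.002   0.0007  0.6381]  n>= 10.0 4.0
```

>>> move_arm(
  motion=[
    [[0,0,0,-2,0,0,0],[0,0,0,-7,0,0,0],[0,0,0,-13,0,0,0],[0,0,0,-19,0,0,0],[0,0,0,-25,0,0,0],[0,0,0,-27.8,0,0,0],[0,0,0,-27.8,0,0,0],[0,0,0,-27.8,0,0,0]],
  ],
)

```text
time: 5.1
tcp_pos: [0.5008, 0.2458, 0.2967]
orientation: [-1.652, -2.668, 0.009]
wrist_force: [0.1, -0.0, -4.5]
grip_width: 0.0385
```

Run:
```python
from h import *
log()
print(pose()[2]["wrist_force"],pose()[2]["moment"],pose()[2]["grip_width"])
delta((.557,-.2588,.30),down(-.176),"over")
```

```text
[ 0.0635 -0.0169 -4.5132] [ 0.0033 -0.0363  0.0209] 0.038529387692982225
over cm [-47.68 -17.46  -0.22] rad [-0.0063  0.002   0.638 ]  n>= 9.0 4.0
```

>>> move_arm(
  motion=[
    [[0,-5,-1.8,-0.2,0,0,0.06],[0,-11,-4,-0.2,0,0,0.14],[0,-17,-6.2,-0.2,0,0,0.22],[0,-23,-8.4,-0.2,0,0,0.3],[0,-29,-10.6,-0.2,0,0,0.38],[0,-35,-12.8,-0.2,0,0,0.46],[0,-40,-14.6,-0.2,0,0,0.54],[0,-44,-16.1,-0.2,0,0,0.59]],
  ],
)

```text
time: 6.1
tcp_pos: [0.5524, -0.2221, 0.2988]
orientation: [-2.359, -2.068, 0.008]
wrist_force: [0.7, -0.4, -4.6]
grip_width: 0.0382
```

>>> move_arm(
  motion=[
    [[0,-3.7,-1.3,0,0,0,0.048],[0,-3.7,-1.3,8,0,0,0.048],[0,-3.7,-1.3,14,0,0,0.048],[0,-3.7,-1.3,15,0,0,0.048],[0,-3.7,-1.3,15,0,0,0.048],[0,-3.7,-1.3,15,0,0,0.048]],
  ],
)

```text
time: 6.85
tcp_pos: [0.5351, -0.2549, 0.1525]
orientation: [-2.408, -2.017, 0.004]
wrist_force: [-0.1, -1.3, -3.9]
grip_width: 0.0384
```

Run:
```python
from h import *
log()
print(pose()[2]["wrist_force"],pose()[2]["qvel"],pose()[2]["grip_width"])
delta((.557,-.2588,.15),down(-.176),"over")
for n in C:
    im=vision.read_camera(n); cv2.imwrite(f"pics/{n}4.png",im[:,:,::-1])
    u,v=proj(n,(.557,-.2588,.1)).astype(int)
    crop(im,u-50,v-50,u+50,v+50,6,f"pics/{n}4c.png")
```

```text
[-0.1217 -1.311  -3.8788] [ 0.0011 -0.0096  0.0283  0.003   0.0001  0.0005] 0.038418327895130645
over cm [0.   2.22 0.24] rad [-0.002   0.0019  0.    ]  n>= 1.0 1.0
```

View pics/scene4c.png

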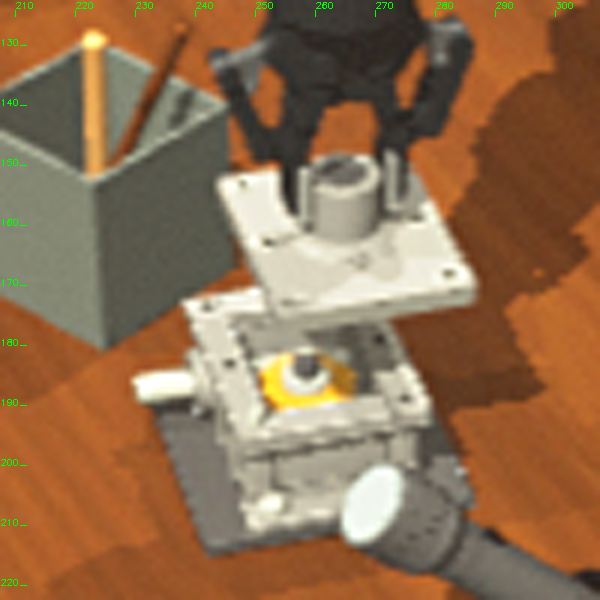

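View pics/top4c.png

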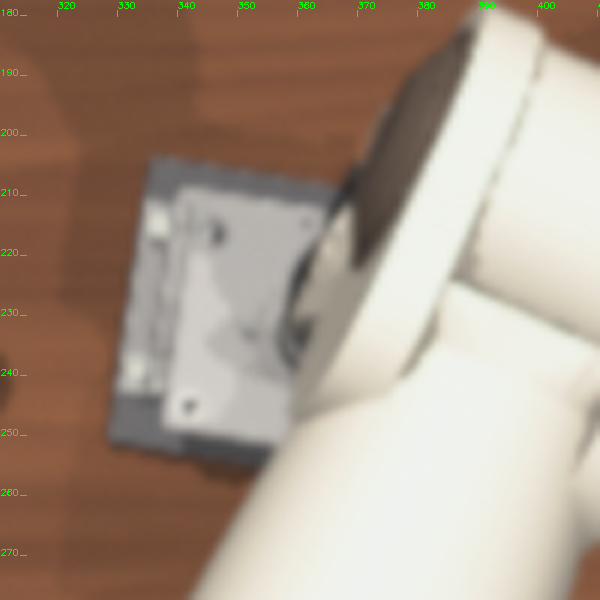

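>>> move_arm(
  motion=[
    [[0,0,2.22,0.2,-0.002,0.002,0],[0,0,2.22,3,-0.002,0.002,0],[0,0,2.22,4.3,-0.002,0.002,0],[0,0,2.22,4.3,-0.002,0.002,0],[0,0,2.22,4.3,-0.002,0.002,0],[0,0,2.22,4.3,-0.002,0.002,0]],
  ],
)

```text
time: 7.7
tcp_pos: [0.5571, -0.2591, 0.11]
orientation: [2.407, 2.017, 0.001]
wrist_force: [-0.2, -0.1, -5.0]
grip_width: 0.0387
```

Run:
```python
from h import *
log()
print(pose()[2]["wrist_force"],pose()[2]["qvel"],pose()[2]["grip_width"])
delta((.557,-.2588,.11),down(-.176),"over")
for n in C:
    im=vision.read_camera(n); cv2.imwrite(f"pics/{n}5.png",im[:,:,::-1])
    u,v=proj(n,(.557,-.2588,.1)).astype(int)
    crop(im,u-40,v-40,u+40,v+40,7,f"pics/{n}5c.png")
```

```text
[-0.2488 -0.0584 -5.0409] [ 0.0015  0.0031 -0.0038 -0.0011  0.0002 -0.0001] 0.03873148820984156
over cm [ 0.02 -0.02  0.  ] rad [ 0.0012  0.0002 -0.    ]  n>= 1.0 1.0
```

View pics/scene5c.png

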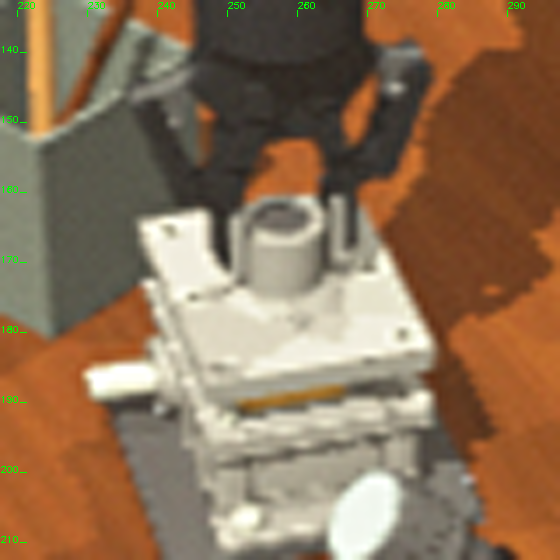

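View pics/top5c.png

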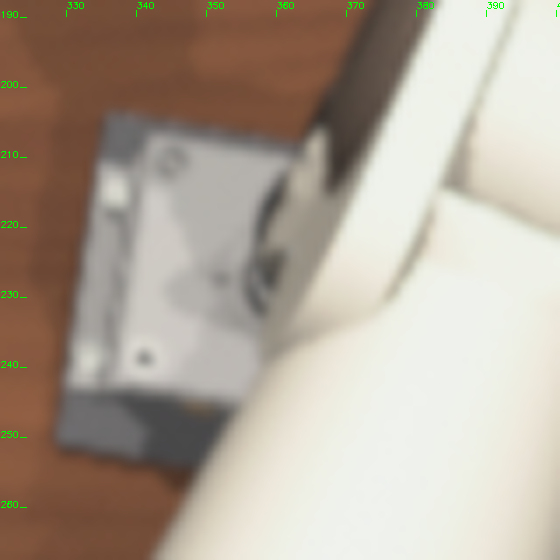

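Run:
```python
from h import *
t=cv2.imread("pics/top5.png")[:,:,::-1]; s=cv2.imread("pics/scene5.png")[:,:,::-1]
t0=cv2.imread("pics/top0.png")[:,:,::-1]; s0=cv2.imread("pics/scene0.png")[:,:,::-1]
crop(t,330,200,360,225,20,"pics/a.png"); crop(t0,330,200,360,225,20,"pics/b.png")
crop(s,230,155,290,200,12,"pics/c.png"); crop(s0,230,155,290,200,12,"pics/d.png")
c=np.array([.557,-.2588]);a=-.178; r=np.array([[np.cos(a),-np.sin(a)],[np.sin(a),np.cos(a)]])
for sg in(1,-1):
  w=c+r@np.array([.041,.054])*sg
  for z,n in((.078,"pintop"),(.068,"pinbase"),(.0883,"hole low"),(.1003,"hole up")): print(sg,n,proj("top",[*w,z]),proj("scene",[*w,z]))
c,sd=refine(s,[(239,163),(262,160),(278.5,183),(249.5,187.5)],2.5);print(c,sd)
```

```text
1 pintop [344.1533 212.0864] [250.319  190.6697]
1 pinbase [343.6845 212.5363] [250.3924 193.1933]
1 hole low [344.6428 211.6167] [250.2428 188.0489]
1 hole up [345.2217 211.0611] [250.1532 184.9677]
-1 pintop [376.2837 245.6757] [266.5281 167.4385]
-1 pinbase [375.5949 245.9045] [266.5357 169.9058]
-1 hole low [377.003  245.4368] [266.5203 164.8774]
-1 hole up [377.8539 245.1542] [266.5111 161.8679]
[[237.6345 164.2296]
 [260.206  159.9508]
 [280.5496 181.8479]
 [247.7915 187.6722]] [0.52 0.46 0.21 0.19]
```

View pics/a.png

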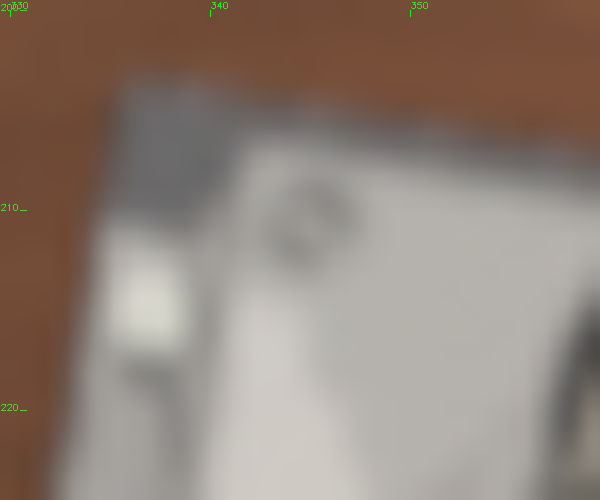

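View pics/b.png

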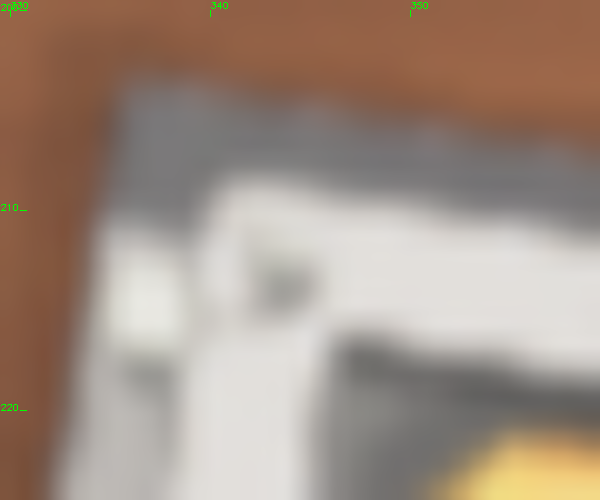

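View pics/c.png

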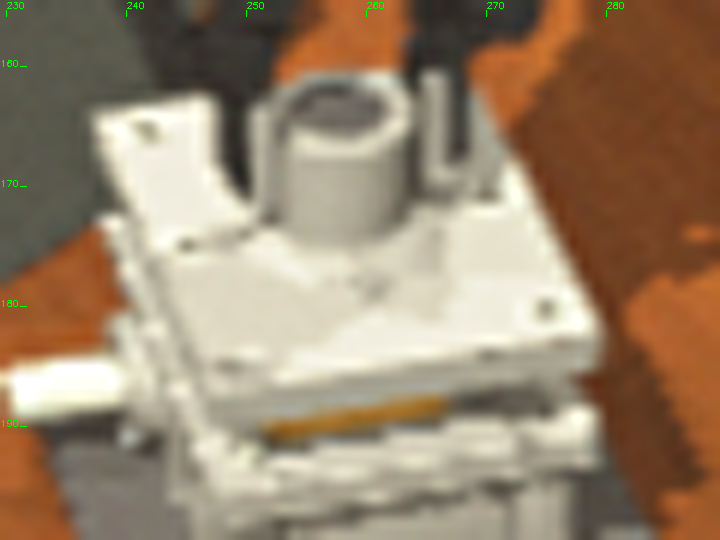

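View pics/d.png

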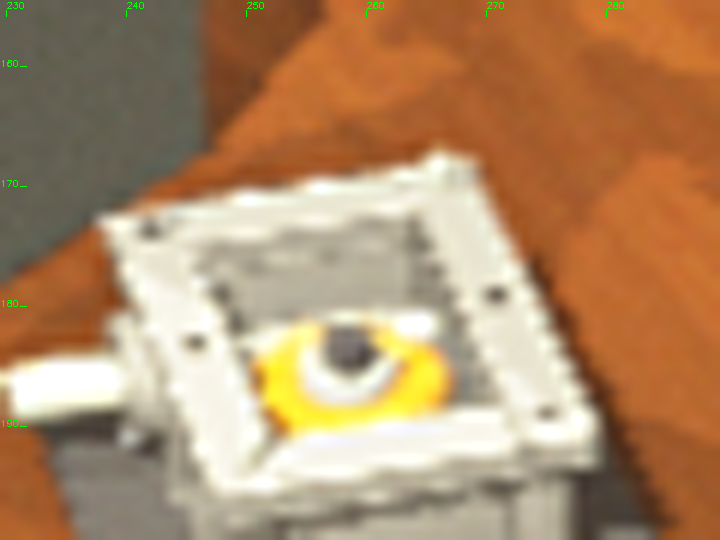

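Run:
```python
from h import *
t=cv2.imread("pics/top5.png")[:,:,::-1]; s=cv2.imread("pics/scene5.png")[:,:,::-1]
t0=cv2.imread("pics/top0.png")[:,:,::-1]; s0=cv2.imread("pics/scene0.png")[:,:,::-1]
c=np.array([.557,-.2588]);a=-.176; r=np.array([[np.cos(a),-np.sin(a)],[np.sin(a),np.cos(a)]])
def edge(n,im,A,B,z,lo,hi,w=2.5):
    # A,B in case frame mm; world line at z; measure edge offset outward in mm
    g=cv2.GaussianBlur(im.astype(np.float32).mean(2),(0,0),.6)
    A=np.array(A)/1e3;B=np.array(B)/1e3;nrm=((A+B)/2);nrm/=np.linalg.norm(nrm); res=[]
    s=np.arange(-8,8.01,.2)
    for f in np.linspace(lo,hi,25):
        p=[proj(n,[*(c+r@(A+(B-A)*f+nrm*d/1e3)),z]) for d in s]
        p=np.array(p,np.float32); v=cv2.remap(g,p[:,:1].T.copy(),p[:,1:].T.copy(),cv2.INTER_CUBIC)[0]
        gr=-np.gradient(v); k=gr.argmax(); 
        if 1<k<len(s)-2: res.append(s[k])
    return len(res),round(float(np.median(res)),2),round(float(np.std(res)),2)
P=dict(px_py=(52,65),mx_py=(-52,65),px_my=(52,-65),mx_my=(-52,-65))
for n,im0,im in(("top",t0,t),("scene",s0,s)):
  for nm,A,B in(("+y","mx_py","px_py"),("+x","px_py","px_my"),("-x","mx_py","mx_my")):
    hi={"+y":.9,"+x":.35 if n=="top" else .4,"-x":.25}[nm]
    print(n,nm,"case",edge(n,im0,P[A],P[B],.068,.1,hi),"cover",edge(n,im,P[A],P[B],.1003,.1,hi))
```

```text
top +y case (25, -0.2, 1.07) cover (25, -1.0, 1.39)
top +x case (25, 0.2, 1.27) cover (25, 1.4, 0.82)
top -x case (25, 0.4, 0.99) cover (25, 0.8, 1.16)
scene +y case (25, 2.8, 1.46) cover (25, -1.0, 0.95)
scene +x case (25, 1.8, 0.81) cover (23, 0.0, 0.57)
scene -x case (25, -0.8, 0.81) cover (25, -1.0, 0.93)
```

>>> move_arm(
  motion=[
    [[0,0.1,0,0.5,0,0,0],[0,0.1,0,1.0,0,0,0],[0,0.1,0,1.2,0,0,0],[0,0.1,0,1.2,0,0,0],[0,0.1,0,1.2,0,0,0]],
  ],
)

```text
time: 8.43
tcp_pos: [0.557, -0.2579, 0.0969]
orientation: [-2.408, -2.017, 0.0]
wrist_force: [-0.2, -0.2, -4.9]
grip_width: 0.0387
```

>>> move_arm(
  motion=[
    [[0,0,0,0.2,0,0,0],[0,0,0,0.4,0,0,0],[0,0,0,0.4,0,0,0]],
  ],
)

```text
time: 8.8
tcp_pos: [0.5568, -0.2578, 0.0925]
orientation: [-2.407, -2.017, 0.0]
wrist_force: [0.4, -0.1, -4.2]
grip_width: 0.0382
```

>>> move_arm(
  motion=[
    [[0,0,0,0.15,0,0,0],[0,0,0,0.3,0,0,0],[0,0,0,0.3,0,0,0]],
  ],
)

```text
time: 9.18
tcp_pos: [0.557, -0.2579, 0.0898]
orientation: [-2.408, -2.017, 0.0]
wrist_force: [0.5, -0.5, -3.4]
grip_width: 0.0384
```

>>> move_arm(
  motion=[
    [[0,0,0,0.1,0,0,0],[0,0,0,0.15,0,0,0],[0,0,0,0.15,0,0,0]],
  ],
)

```text
time: 9.55
tcp_pos: [0.557, -0.2579, 0.0897]
orientation: [2.408, 2.017, 0.001]
wrist_force: [-3.3, 2.2, 5.7]
grip_width: 0.0384
```

>>> move_arm(
  motion=[
    [[100,0,0,0,0,0,0],[100,0,0,0,0,0,0],[100,0,0,0,0,0,0],[100,0,0,0,0,0,0],[100,0,0,0,0,0,0],[100,0,0,-3,0,0,0],[100,0,0,-9,0,0,0],[100,0,0,-15,0,0,0]],
  ],
)

```text
time: 10.55
tcp_pos: [0.5566, -0.2578, 0.2398]
orientation: [-2.407, -2.017, 0.0]
wrist_force: [0.8, -0.9, 0.7]
grip_width: 0.0857
```

Run:
```python
from h import *
log()
print(pose()[2]["time"],pose()[2]["wrist_force"])
for n in C:
    im=vision.read_camera(n); cv2.imwrite(f"pics/{n}6.png",im[:,:,::-1])
s=cv2.imread("pics/scene6.png")[:,:,::-1];t=cv2.imread("pics/top6.png")[:,:,::-1]
crop(s,220,130,320,220,8,"pics/s6c.png")
```

```text
10.55 [ 0.7939 -0.882   0.6602]
```

View pics/s6c.png

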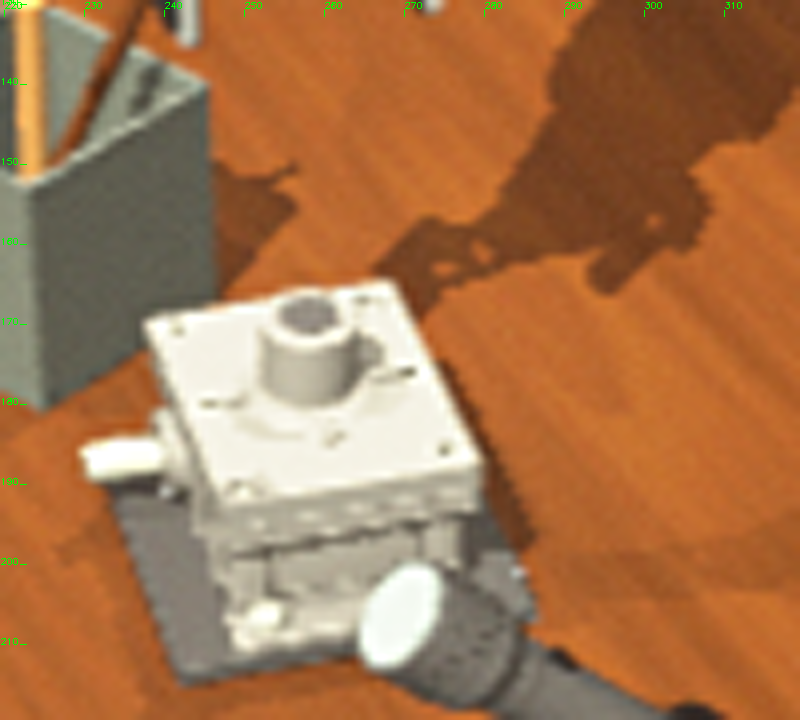

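View pics/scene6.png

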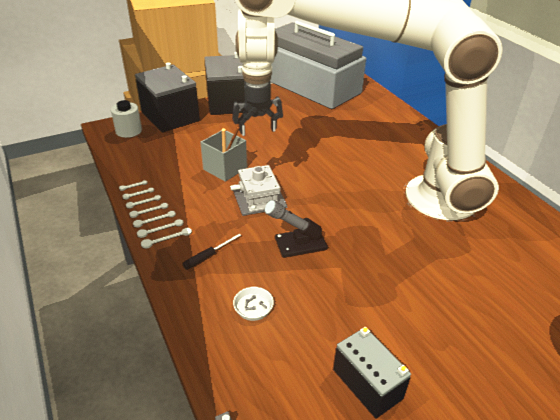

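Run:
```python
from h import *
out={}
for n,(u0,v0,u1,v1) in (("top",(255,190,300,250)),("scene",(260,190,320,240))):
    im=cv2.imread(f"pics/{n}0.png"); k=8
    c=cv2.resize(im[v0:v1,u0:u1],None,fx=k,fy=k,interpolation=cv2.INTER_CUBIC); h=cv2.cvtColor(c,cv2.COLOR_BGR2HSV)
    px=lambda p:(np.array(p)+.5)/k-.5+[u0,v0]
    lens=((h[...,2]>195)&(h[...,1]<40)).astype(np.uint8)
    def big(m,near=None):
        N,l,st,ce=cv2.connectedComponentsWithStats(m); i=1+np.argmax(st[1:,4]); return (l==i).astype(np.uint8),ce[i],st[i,4]
    m,ce,ar=big(lens); el=cv2.fitEllipse(max(cv2.findContours(m,0,1)[0],key=len)); print(n,"lens",px(ce),px(el[0]),np.array(el[1])/k,ar/k/k)
    bar=((h[...,1]<75)&(h[...,2]>75)&(h[...,2]<175)).astype(np.uint8); bar=cv2.morphologyEx(bar,cv2.MORPH_OPEN,np.ones((9,9)))
    m2,ce2,ar2=big(bar)
    vis=c.copy(); vis[m2>0]=(0,255,0); vis[m>0]=(0,0,255); cv2.imwrite(f"pics/m_{n}.png",vis)
```

```text
top lens [280.0996 199.5934] [280.0937 199.5942] [ 6.3987 12.1052] 62.453125
scene lens [268.0281 206.2215] [267.805  206.2099] [11.4313 15.5206] 123.296875
```

View pics/m_top.png

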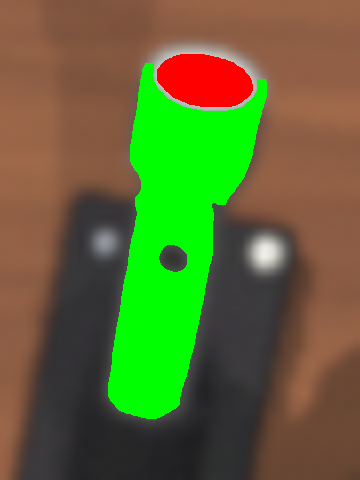

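View pics/m_scene.png

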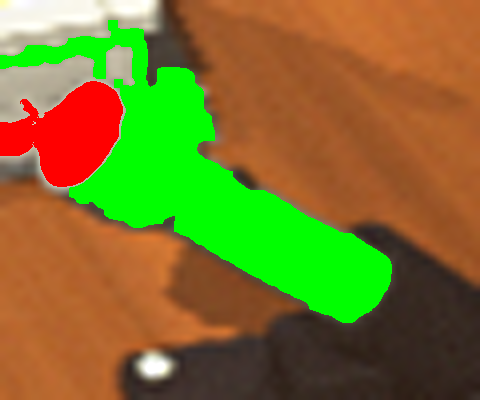

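```bash
python3 - <<'E'
from h import *
P,g=two((269.7,206.4),(280.1,199.6)); print("lens",P,g)
def pl(n,a,b):
    o,d1=ray(n,*a);_,d2=ray(n,*b);m=np.cross(d1,d2);m/=np.linalg.norm(m);return m,m@o
m1,k1=pl("top",(280.0,199.6),(273.1,237.1));m2,k2=pl("scene",(269.7,206.5),(304.6,225.2))
d=np.cross(m1,m2);d/=np.linalg.norm(d); d*=np.sign(d[2]); print("dir",d,"lean",np.degrees(np.arccos(d[2])),"heading",np.arctan2(d[1],d[0]))
A=np.array([m1,m2,d]);L=np.linalg.solve(A,[k1,k2,d@P]);print("lens on axis",L,"mid",L-.092*d,"tail",L-.184*d)
# foot corners -> centre, yaw
q=[onz("top",*p,.018) for p in [(263,214),(290,219),(282,262),(255,257)]];print(np.mean(q,0))
E
cat log.jsonl | wc -l
```

```text
lens [ 0.6315 -0.0224  0.1644] 0.0003887829676351472
dir [ 0.7382 -0.15    0.6577] lean 48.876236710642665 heading -0.20048841957010782
lens on axis [ 0.6317 -0.0221  0.1643] mid [ 0.5638 -0.0083  0.1038] tail [0.4958 0.0055 0.0433]
[ 0.5366 -0.0004  0.018 ]
10
```

Run:
```python
from h import *
import json
from scipy.optimize import least_squares
D=[json.loads(l) for l in open("log.jsonl")]
q=np.array([d[0] for d in D]);p=np.array([d[1] for d in D])
r=np.hypot(p[:,0],p[:,1]);print("az-q1",np.arctan2(p[:,1],p[:,0])-q[:,0]); print("pitch",q[:,1]-q[:,2]+q[:,3])
print(np.c_[q[:,1:4],r,p[:,2]])
f=q[:,1]-q[:,2]
def res(x): return np.r_[x[0]+x[1]*np.sin(q[:,1])+x[2]*np.cos(f)+x[3]*np.sin(f)-r, x[4]+x[1]*np.cos(q[:,1])-x[2]*np.sin(f)+x[3]*np.cos(f)-p[:,2]]
s=least_squares(res,[0,.4,.4,0,.1]);print(s.x,abs(s.fun).max(),s.jac.shape,np.linalg.svd(s.jac)[1])
```

```text
az-q1 [-0.     -0.0001  0.      0.      0.     -0.      0.     -0.0011  0.
  0.    ]
pitch [1.572  1.5704 1.5784 1.5679 1.572  1.5729 1.5773 1.5722 1.5695 1.5717]
[[ 0.0874  0.1752  1.6598  0.5498  0.2307]
 [-0.2588 -0.1457  1.6835  0.4041  0.2312]
 [ 0.0949 -0.0351  1.4483  0.5557  0.1174]
 [ 0.0999 -0.0942  1.3737  0.5592  0.084 ]
 [ 0.1282 -0.1833  1.2605  0.5581  0.0227]
 [ 0.1287 -0.1847  1.2595  0.5577  0.0217]
 [ 0.1503  0.3747  1.8017  0.5578  0.2967]
 [ 0.1755  0.1216  1.5183  0.5927  0.1525]
 [ 0.2274  0.1003  1.4424  0.6144  0.11  ]
 [ 0.2498  0.3779  1.6997  0.6134  0.2398]]
[-0.0006  0.4185  0.5188  0.0379 -0.2695] 0.002708213678417337 (20, 5) [5.4496 4.4541 0.4688 0.4009 0.2868]
```

```bash
cat >> h.py <<'E'
PSI=-.19
def grasp(pitch_deg,back=0,along=.008,psi=PSI):
    p=np.radians(pitch_deg); y=np.array([-np.sin(psi),np.cos(psi),0]); z=np.array([np.cos(p)*np.cos(psi),np.cos(p)*np.sin(psi),-np.sin(p)])
    R=Ro.from_matrix(np.c_[np.cross(y,z),y,z]); g=np.array([.5638,-.0083,.1038])+along*np.array([.7382,-.15,.6577])
    return g+(.0187-back)*z,R
E
python3 - <<'E'
from h import *
p,R=grasp(48,.10); print(p, grasp(48)[0])
delta((.44,-.08,.30),R,"via"); delta(p,R,"pre")
E
```

```text
[0.5163 0.0008 0.1695] [ 0.582  -0.0119  0.0952]
via cm [ 15.5  -14.74  -5.58] rad [-0.5625 -0.5669 -1.4816]  n>= 4.0 10.0
pre cm [24.82 -8.77  7.51] rad [-0.5625 -0.5669 -1.4816]  n>= 5.0 10.0
```

>>> move_arm(
  motion=[
    [[100,2,-2,-4,-0.056,-0.057,-0.15],[100,5,-5,-5.6,-0.12,-0.12,-0.31],[100,9,-9,-5.6,-0.17,-0.17,-0.46],[100,13,-13,-5.6,-0.23,-0.23,-0.61],[100,15.5,-14.7,-5.6,-0.29,-0.29,-0.76],[100,15.5,-14.7,-5.6,-0.34,-0.35,-0.91],[100,15.5,-14.7,-5.6,-0.4,-0.4,-1.06],[100,15.5,-14.7,-5.6,-0.46,-0.46,-1.21]],
  ],
)

```text
time: 11.65
tcp_pos: [0.4394, -0.0792, 0.2945]
orientation: [0.613, 2.455, -0.07]
wrist_force: [0.0, 1.1, 0.0]
grip_width: 0.0853
```

Run:
```python
from h import *
log(); print(pose()[2]["joint_positions"])
p,R=grasp(48,.10)
delta((.44,-.08,.30),R,"via"); delta(p,R,"pre")
```

```text
[-0.0901 -0.7437 -0.4644  1.2515 -0.1384  0.3565]
via cm [-0.39  0.   -0.4 ] rad [-0.0982 -0.1134 -0.2681]  n>= 1.0 2.0
pre cm [ 4.9   9.42 12.91] rad [-0.0982 -0.1134 -0.2681]  n>= 3.0 2.0
```

>>> move_arm(
  motion=[
    [[100,1.2,2.4,3.2,-0.025,-0.03,-0.07],[100,2.4,4.8,6.4,-0.05,-0.06,-0.14],[100,3.6,7.2,9.6,-0.075,-0.09,-0.2],[100,4.9,9.4,12.9,-0.098,-0.113,-0.268],[100,4.9,9.4,12.9,-0.098,-0.113,-0.268],[100,4.9,9.4,12.9,-0.098,-0.113,-0.268]],
  ],
)

```text
time: 12.4
tcp_pos: [0.5165, -0.0001, 0.1708]
orientation: [0.238, 2.401, -0.087]
wrist_force: [0.9, 0.4, 1.4]
grip_width: 0.0858
```

Run:
```python
from h import *
log(); print(pose()[2]["joint_positions"])
p,R=grasp(48,.10)
delta(p,R,"pre"); delta(grasp(48)[0],R,"grasp")
import json
from scipy.optimize import least_squares
D=[json.loads(l) for l in open("log.jsonl")]
q=np.array([d[0] for d in D]);p=np.array([d[1] for d in D]);RR=[Ro.from_rotvec(d[2]) for d in D]
def fk(x,q):
    r0,h,L1,Lx,Ly,d45,d5=x; f=q[1]-q[2];P=f+q[3]
    rad=np.array([np.cos(q[0]),np.sin(q[0]),0]);up=np.array([0,0,1.]);lat=np.cross(up,rad)
    w=rad*(r0+L1*np.sin(q[1])+Lx*np.cos(f)+Ly*np.sin(f))+up*(h+L1*np.cos(q[1])-Lx*np.sin(f)+Ly*np.cos(f))
    a=np.cos(P)*rad-np.sin(P)*up; z=np.cos(q[4])*a+np.sin(q[4])*lat
    return w+d45*a+d5*z,z,a
def res(x): return np.concatenate([np.r_[fk(x,q[i])[0]-p[i],.3*(fk(x,q[i])[1]-RR[i].apply([0,0,1]))] for i in range(len(q))])
s=least_squares(res,[0,.17,.42,.52,.04,.1,.3]);print(s.x,abs(s.fun).max())
for i in (-2,-1): print(fk(s.x,q[i])[:2],p[i],RR[i].apply([0,0,1]))
```

```text
[ 0.1103 -0.7348 -0.764   0.8339 -0.2012  0.2337]
pre cm [0.12 0.08 0.07] rad [-0.0026 -0.0021 -0.007 ]  n>= 1.0 1.0
grasp cm [ 0.1   0.11 10.07] rad [-0.0026 -0.0021 -0.007 ]  n>= 2.0 1.0
[0.     0.16   0.4201 0.5188 0.0361 0.1443 0.285 ] 1.616140554716594e-10
(array([ 0.4394, -0.0792,  0.2945]), array([ 0.5434, -0.1876, -0.8183])) [ 0.4394 -0.0792  0.2945] [ 0.5434 -0.1876 -0.8183]
(array([ 0.5165, -0.0001,  0.1708]), array([ 0.6551, -0.1286, -0.7445])) [ 0.5165 -0.0001  0.1708] [ 0.6551 -0.1286 -0.7445]
```

```bash
cat > ik.py <<'E'
from h import *
X=[0,.16,.4201,.5188,.0361,.1443,.285]
LO=np.array([-3.13,-.85,-1.15,-2.2,-1.44,-3.14]);HI=np.array([3.13,1.81,1.24,2.28,1.52,3.14])
def fkR(q):
    r0,h,L1,Lx,Ly,d45,d5=X; f=q[1]-q[2];P=f+q[3]
    rad=np.array([np.cos(q[0]),np.sin(q[0]),0]);up=np.array([0,0,1.]);lat=np.cross(up,rad)
    el=rad*L1*np.sin(q[1])+up*(h+L1*np.cos(q[1]))
    w=el+rad*(Lx*np.cos(f)+Ly*np.sin(f))+up*(-Lx*np.sin(f)+Ly*np.cos(f))
    a=np.cos(P)*rad-np.sin(P)*up; z=np.cos(q[4])*a+np.sin(q[4])*lat
    y=np.cos(q[4])*lat-np.sin(q[4])*a; y=Ro.from_rotvec(z*q[5]).apply(y)
    return w+d45*a+d5*z,np.c_[np.cross(y,z),y,z],(el,w,w+d45*a)
def ik(p,R):
    z=R[:,2]; j5=p-X[6]*z; q1=np.arctan2(j5[1],j5[0]); rad=np.array([np.cos(q1),np.sin(q1),0]);lat=np.array([-np.sin(q1),np.cos(q1),0])
    s=z@lat; q5=np.arcsin(np.clip(s,-1,1)); a=(z-s*lat); n=np.linalg.norm(a)
    if n<.05: return None
    a/=n; P=np.arctan2(-a[2],a@rad); w=j5-X[5]*a; r,h=w@rad,w[2]-X[1]
    L1=X[2];L2=np.hypot(X[3],X[4]);off=np.arctan2(X[4],X[3]); D=np.hypot(r,h)
    c=(L1**2+D**2-L2**2)/(2*L1*D)
    if abs(c)>1: return None
    e1=np.arctan2(h,r)+np.arccos(c); q2=np.pi/2-e1
    e2=np.arctan2(h-L1*np.sin(e1),r-L1*np.cos(e1)); f=off-e2; q3=q2-f;q4=P-f
    y0=np.cos(q5)*lat-np.sin(q5)*a; y=R[:,1]; q6=np.arctan2(np.cross(y0,y)@z,y0@y)
    return np.array([q1,q2,q3,q4,q5,q6])
def margin(q): return np.min(np.r_[q-LO,HI-q])
E
python3 - <<'E'
from ik import *
import json
for l in list(open("log.jsonl")):
    d=json.loads(l); p,R,_=fkR(d[0]); q=ik(np.array(d[1]),Ro.from_rotvec(d[2]).as_matrix())
    print(np.abs(R-Ro.from_rotvec(d[2]).as_matrix()).max().round(4), np.abs(q-d[0]).max().round(4))
cov=np.array([.557,-.258,.092]); best=[]
for psi in np.radians(np.arange(-150,-29,10)):
  for e in np.radians([27,30,35,40]):
    for D in(.18,.2,.22):
      t=np.array([np.cos(e)*np.cos(psi),np.cos(e)*np.sin(psi),-np.sin(e)]); lens=cov-D*t; G=lens-.084*t; x=-t
      hz=np.array([-t[1],t[0],0]);hz/=np.linalg.norm(hz); pdn=np.cross(hz,t); pdn*=-np.sign(pdn[2]) 
      for g in np.radians(np.arange(-180,180,10)):
        z=np.cos(g)*hz+np.sin(g)*pdn
        y=np.cross(z,x); R=np.c_[x,y,z]; q=ik(G+.0187*z,R)
        if q is None: continue
        m=margin(q)
        if m<.15: continue
        _,_,(el,w,j5)=fkR(q)
        pts=[G-s*z for s in np.linspace(0,.27,10)]+[j5+(w-j5)*s for s in(0,.5,1)]+[w+(el-w)*s for s in np.linspace(0,1,8)]
        cl=min(np.hypot(*(P[:2]-cov[:2])) for P in pts if P[2]<.8)
        zl=min(P[2] for P in pts)
        best.append((min(m,.4)+min(cl,.24)*3,m,cl,zl,np.degrees(psi),np.degrees(e),D,np.degrees(g),q,G+.0187*z,z))
best.sort(key=lambda b:-b[0])
for b in best[:15]: print(np.round(b[:8],2),b[8],b[9],b[10])
E
```

```text
0.0 0.0
0.0 0.0
0.0 0.0
0.0 0.0
0.0 0.0
0.0 0.0
0.0 0.0
0.0 0.0
0.0 0.0
0.0 0.0
0.0 0.0
0.0 0.0
[   1.12    0.52    0.25    0.22 -150.     27.      0.2    20.  ] [ 0.1046  0.038  -0.437   0.0516 -0.9194  2.5007] [ 0.7874 -0.1452  0.2152] [ 0.6043 -0.7362 -0.3047]
[   1.12    0.57    0.24    0.22 -150.     27.      0.2    30.  ] [ 0.0624 -0.0055 -0.3744  0.2789 -0.7403  2.5746] [ 0.7879 -0.1434  0.2126] [ 0.6296 -0.6365 -0.4455]
[   1.12    0.51    0.27    0.23 -150.     27.      0.22   20.  ] [ 0.116   0.0677 -0.3851  0.0815 -0.9292  2.5103] [ 0.8029 -0.1363  0.2243] [ 0.6043 -0.7362 -0.3047]
[   1.12    0.55    0.26    0.23 -150.     27.      0.22   30.  ] [ 0.0751  0.027  -0.3218  0.3061 -0.7504  2.5851] [ 0.8034 -0.1345  0.2217] [ 0.6296 -0.6365 -0.4455]
[   1.12    0.53    0.25    0.23 -150.     27.      0.22   40.  ] [ 0.0245  0.014  -0.2487  0.4808 -0.562   2.6134] [ 0.8035 -0.1322  0.2193] [ 0.6357 -0.5175 -0.5727]
[   1.12    0.54    0.24    0.23 -150.     30.      0.2    20.  ] [ 0.097   0.0018 -0.4588  0.0376 -0.9022  2.5252] [ 0.7816 -0.1486  0.2285] [ 0.6179 -0.7283 -0.29
[... 815 characters left out ...]
 ] [ 0.6934 -0.7037 -0.1547]
[   1.12    0.56    0.25    0.22 -140.     27.      0.2    20.  ] [ 0.1243 -0.0993 -0.5928 -0.0494 -0.7823  2.3912] [ 0.7644 -0.1069  0.2152] [ 0.723  -0.62   -0.3047]
[   1.12    0.63    0.24    0.22 -140.     27.      0.2    30.  ] [ 0.0762 -0.1402 -0.5185  0.1957 -0.6085  2.4566] [ 0.7645 -0.105   0.2126] [ 0.7306 -0.5175 -0.4455]
[   1.12    0.49    0.27    0.23 -140.     27.      0.22   10.  ] [ 0.1767  0.0135 -0.6026 -0.3461 -0.9521  2.27  ] [ 0.7775 -0.0971  0.2271] [ 0.6934 -0.7037 -0.1547]
[   1.12    0.6     0.27    0.23 -140.     27.      0.22   20.  ] [ 0.1411 -0.0718 -0.5462 -0.0231 -0.7974  2.4015] [ 0.778  -0.0955  0.2243] [ 0.723  -0.62   -0.3047]
```

```bash
cat >> ik.py <<'E'
cov=np.array([.557,-.258,.092])
def final(psi,e,D,g,al=.084):
    psi,e,g=np.radians([psi,e,g]); t=np.array([np.cos(e)*np.cos(psi),np.cos(e)*np.sin(psi),-np.sin(e)]); G=cov-(D+al)*t; x=-t
    hz=np.array([-t[1],t[0],0]);hz/=np.linalg.norm(hz); pdn=np.cross(hz,t); pdn*=-np.sign(pdn[2]); z=np.cos(g)*hz+np.sin(g)*pdn
    return G+.0187*z,np.c_[x,np.cross(z,x),z],G,t
E
python3 - <<'E'
from ik import *
for psi in(-130,-120,-110,-100):
  for g in (0,20,40,60):
    p,R,G,t=final(psi,35,.2,g); q=ik(p,R)
    if q is None: continue
    _,_,(el,w,j5)=fkR(q); print(psi,g,round(margin(q),2),q,"tcp",p,"z",R[:,2],"j5",j5,"w",w)
E
```

```text
-130 0 0.31 [ 0.1799 -0.0976 -0.8377 -0.7401 -0.878   2.1817] tcp [ 0.7209 -0.0918  0.2549] z [ 0.766  -0.6428  0.    ] j5 [0.5025 0.0914 0.2549] w [0.3606 0.0656 0.2549]
-130 20 0.39 [ 0.0851 -0.3441 -0.7639 -0.0847 -0.5515  2.3917] tcp [ 0.7224 -0.0883  0.2497] z [ 0.8459 -0.4537 -0.2802] j5 [0.4813 0.041  0.3295] w [0.3455 0.0295 0.377 ]
-130 40 0.49 [-0.049  -0.3599 -0.5857  0.3378 -0.1702  2.418 ] tcp [ 0.7219 -0.0837  0.245 ] z [ 0.8238 -0.21   -0.5265] j5 [ 0.4872 -0.0239  0.3951] w [ 0.3653 -0.0179  0.4722]
-130 60 0.63 [-0.1819 -0.2189 -0.3309  0.6946  0.1862  2.3307] tcp [ 0.7197 -0.0787  0.2416] z [ 0.7023  0.0591 -0.7094] j5 [ 0.5195 -0.0955  0.4438] w [ 0.4213 -0.0775  0.548 ]
-120 0 0.17 [ 0.1714 -0.2717 -0.9793 -0.7076 -0.695   2.1817] tcp [ 0.6895 -0.0659  0.2549] z [ 0.866 -0.5    0.   ] j5 [0.4427 0.0766 0.2549] w [0.3005 0.052  0.2549]
-120 20 0.27 [ 0.0542 -0.5042 -0.8767 -0.0689 -0.3564  2.3201] tcp [ 0.6904 -0.0621  0.2497] z [ 0.9119 -0.3    -0.2802] j5 [0.4305 0.0233 0.3295] w [0.293  0.0159 0.3726]
-120 40 0.38 [-0.0882 -0.4679 -0.6605  0.362   0.0112  2.3044
[... 1005 characters left out ...]
0 -0.08 [ 0.0517 -0.7335 -1.2338 -0.5003 -0.2262  2.1817] tcp [ 0.6158 -0.0321  0.2549] z [ 0.9848 -0.1736  0.    ] j5 [0.3351 0.0173 0.2549] w [0.191  0.0099 0.2549]
-100 20 0.02 [-0.1075 -0.8275 -1.0398  0.0744  0.1332  2.1721] tcp [ 0.6153 -0.0283  0.2497] z [ 0.9595  0.03   -0.2802] j5 [ 0.3419 -0.0369  0.3295] w [ 0.2043 -0.022   0.3703]
-100 40 0.22 [-0.2333 -0.6296 -0.7395  0.5066  0.4258  2.0266] tcp [ 0.6127 -0.0246  0.245 ] z [ 0.8184  0.2301 -0.5265] j5 [ 0.3794 -0.0902  0.3951] w [ 0.2649 -0.0629  0.4785]
-100 60 0.53 [-0.2978 -0.319  -0.3732  0.9663  0.5877  1.7865] tcp [ 0.6082 -0.0214  0.2416] z [ 0.5787  0.4024 -0.7094] j5 [ 0.4433 -0.136   0.4438] w [ 0.3712 -0.1139  0.5668]
```

>>> move_arm(
  motion=[
    [[100,0.1,0.1,3,0,0,-0.007],[100,0.1,0.1,6,0,0,-0.007],[100,0.1,0.1,8.5,0,0,-0.007],[100,0.1,0.1,10,0,0,-0.007],[100,0.1,0.1,10,0,0,-0.007],[100,0.1,0.1,10,0,0,-0.007]],
  ],
)

```text
time: 13.15
tcp_pos: [0.5817, -0.0119, 0.0962]
orientation: [0.23, 2.401, -0.091]
wrist_force: [-0.3, 0.1, 0.4]
grip_width: 0.0852
```

Run:
```python
from h import *
log(); p,R,o=pose(); print(o["joint_positions"],o["wrist_force"]); delta(grasp(48)[0],grasp(48)[1],"grasp")
im=vision.read_camera("scene"); crop(im,240,150,340,250,7,"pics/s7.png"); print(proj("scene",p),proj("scene",p-.0187*R.apply([0,0,1])))
im=vision.read_camera("top"); crop(im,230,170,320,260,7,"pics/t7.png")
```

```text
[ 0.0626 -0.5172 -0.7959  0.5768 -0.1703  0.1898] [-0.2572  0.0647  0.3542]
grasp cm [0.05 0.01 0.09] rad [-0.0025 -0.0013  0.0001]  n>= 1.0 1.0
[287.0441 222.2002] [291.3826 217.7876]
```

View pics/s7.png

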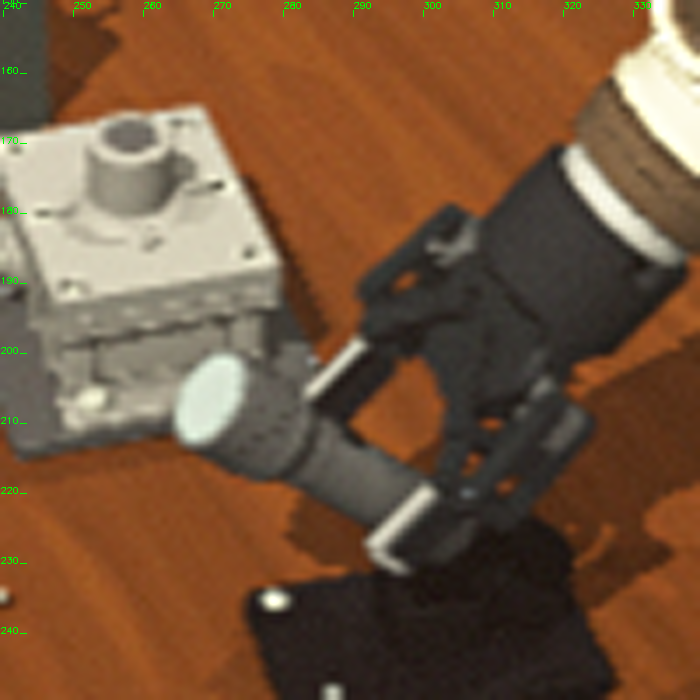

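View pics/t7.png

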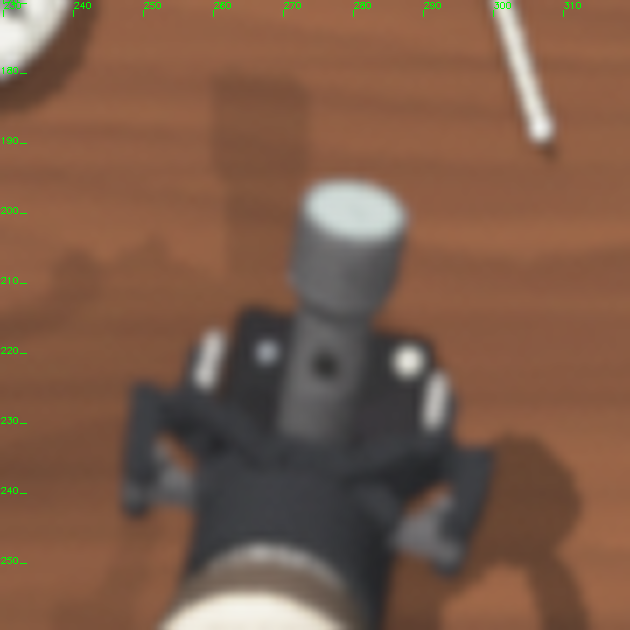

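>>> move_arm(
  motion=[
    [[0,0,0,0,0,0,0],[0,0,0,0,0,0,0],[0,0,0,0,0,0,0],[0,0,0,0,0,0,0],[0,0,0,0,0,0,0],[0,0,0,0,0,0,0],[0,0,0,0,0,0,0]],
  ],
)

```text
time: 14.12
tcp_pos: [0.5814, -0.0115, 0.0944]
orientation: [0.229, 2.403, -0.091]
wrist_force: [-2.8, 0.9, 3.3]
grip_width: 0.0294
```

Run:
```python
from h import *
log(); p,R,o=pose(); print(o["wrist_force"],o["moment"],o["grip_width"])
d=np.array([.72,-.14,.68]);d/=np.linalg.norm(d)
print("pull 1cm along axis in tool", R.inv().apply(d), "up", R.inv().apply([0,0,1]))
```

```text
[-2.8051  0.8528  3.3483] [ 0.164   0.7173 -0.0474] 0.02939204667275913
pull 1cm along axis in tool [-0.9998 -0.0027 -0.0174] up [-0.667  -0.0025 -0.745 ]
```

>>> move_arm(
  motion=[
    [[0,-0.8,0,0,0,0,0],[0,-1.6,0,0,0,0,0],[0,-2.4,0,0,0,0,0],[0,-3.2,0,0,0,0,0]],
  ],
)

```text
time: 14.62
tcp_pos: [0.5945, -0.0146, 0.0999]
orientation: [0.225, 2.434, -0.091]
wrist_force: [-56.8, 13.3, -20.9]
grip_width: 0.0291
```

>>> move_arm(
  motion=[
    [[0,0,0,-0.4,0,0,0],[0,0,0,-0.8,0,0,0],[0,0,0,-0.8,0,0,0]],
  ],
)

```text
time: 15.0
tcp_pos: [0.5996, -0.0151, 0.1219]
orientation: [0.229, 2.402, -0.091]
wrist_force: [1.0, -0.5, -7.8]
grip_width: 0.0294
```

Run:
```python
from h import *
p,R,o=pose(); print(R.inv().apply(o["wrist_force"]),R.inv().apply(o["moment"]),R.inv().apply(p-np.array([.5814,-.0115,.0944])), R.as_matrix())
im=vision.read_camera("scene"); crop(im,240,150,340,250,7,"pics/s8.png")
```

```text
[ 4.3917 -0.299   6.5834] [-0.0228  0.7952  0.027 ] [-0.0322 -0.0002 -0.0081] [[-0.7316  0.1898  0.6548]
 [ 0.1397  0.9818 -0.1284]
 [-0.6672 -0.0024 -0.7448]]
```

View pics/s8.png

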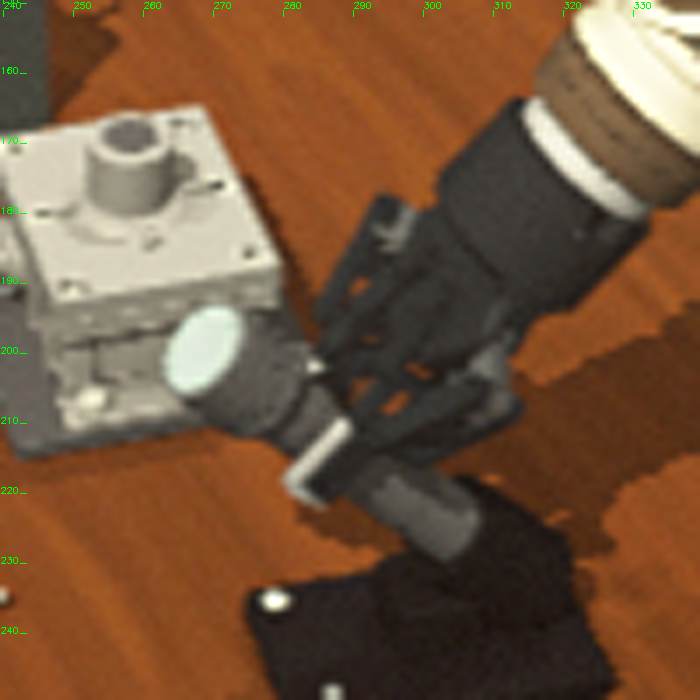

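>>> move_arm(
  motion=[
    [[0,-0.8,0,-0.1,0,0,0],[0,-1.6,0,-0.15,0,0,0],[0,-2.4,0,-0.2,0,0,0],[0,-3.2,0,-0.25,0,0,0]],
  ],
)

```text
time: 15.55
tcp_pos: [0.6222, -0.0193, 0.1462]
orientation: [0.229, 2.401, -0.091]
wrist_force: [0.4, 0.8, -3.1]
grip_width: 0.0293
```

>>> move_arm(
  motion=[
    [[0,-2,0,-0.1,0,0,0],[0,-4.5,0,-1.5,0,0,0],[0,-7,0,-4,0,0,0],[0,-9,0,-7,0,0,0],[0,-9,0,-9,0,0,0],[0,-9,0,-9,0,0,0],[0,-9,0,-9,0,0,0]],
  ],
)

```text
time: 16.42
tcp_pos: [0.6284, -0.0202, 0.2711]
orientation: [0.229, 2.403, -0.091]
wrist_force: [-0.1, 0.6, -2.8]
grip_width: 0.0291
```

Run:
```python
from h import *
log(); p,R,o=pose(); print(o["joint_positions"],o["wrist_force"],o["grip_width"])
for n in C:
    im=vision.read_camera(n); cv2.imwrite(f"pics/{n}9.png",im[:,:,::-1]); u,v=proj(n,p).astype(int); print(n,u,v); crop(im,u-60,max(v-50,0),u+60,v+50,6,f"pics/{n}9c.png")
```

```text
[ 0.0369 -0.417  -0.3934  0.8784 -0.1529  0.1693] [-0.1224  0.6183 -2.8017] 0.029078123177921026
scene 271 175
top 279 194
```

View pics/scene9c.png

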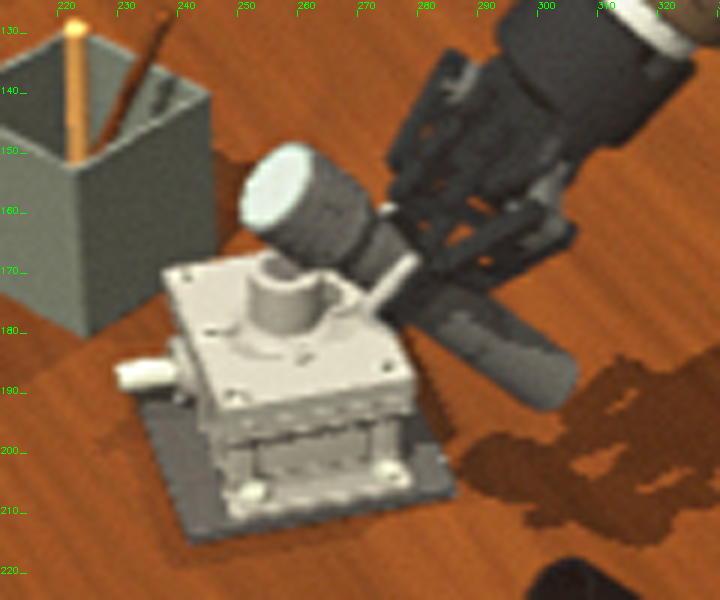

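View pics/top9c.png

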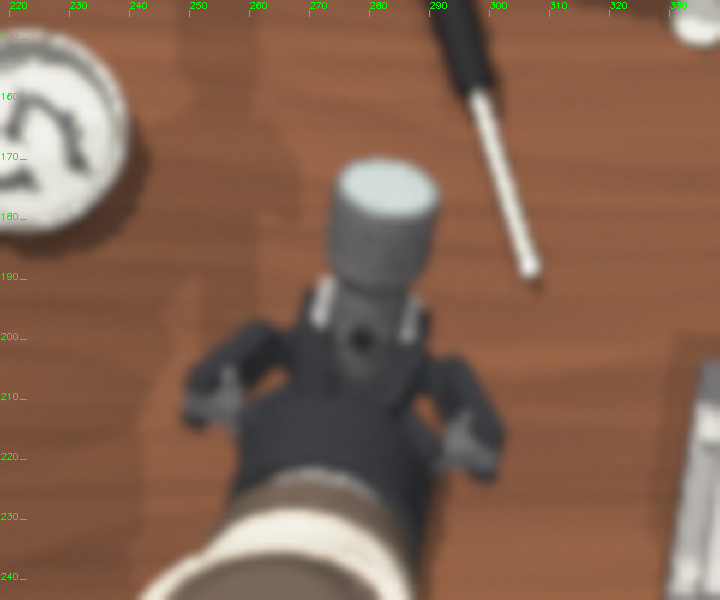

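Run:
```python
from h import *
p,R,o=pose(); G=p-.0187*R.apply([0,0,1])
res=[]
for n,(u0,v0,u1,v1) in (("top",(260,160,310,190)),("scene",(245,140,270,170))):
    im=cv2.imread(f"pics/{n}9.png"); k=8
    c=cv2.resize(im[v0:v1,u0:u1],None,fx=k,fy=k,interpolation=cv2.INTER_CUBIC); h=cv2.cvtColor(c,cv2.COLOR_BGR2HSV)
    m=((h[...,2]>170)&(h[...,1]<45)).astype(np.uint8); N,l,st,ce=cv2.connectedComponentsWithStats(m); i=1+np.argmax(st[1:,4])
    el=cv2.fitEllipse(max(cv2.findContours((l==i).astype(np.uint8),0,1)[0],key=len)); e=(np.array(el[0])+.5)/k-.5+[u0,v0]; print(n,e,np.array(el[1])/k); res.append(e)
L,g=two(res[1],res[0]); print("lens",L,g,"grasp",G)
d=L-G; print("dist",np.linalg.norm(d),d/np.linalg.norm(d),"in tool",R.inv().apply(d))
# tail guess from scene px (303.5,188.7): compare
t=d/np.linalg.norm(d); print("tail pred px",proj("scene",L-.184*t),proj("scene",L))
```

```text
top [283.1332 174.7042] [ 8.7522 15.0819]
scene [256.5354 155.4767] [ 8.5005 15.5788]
lens [ 0.6657 -0.0279  0.3381] 0.0006427046489577844 grasp [ 0.6161 -0.0179  0.2843]
dist 0.07381129849475246 [ 0.6721 -0.1359  0.7279] in tool [-0.0735 -0.0006 -0.0064]
tail pred px [302.3976 190.2884] [256.6607 155.5043]
```

Run:
```python
from h import *
p,R,o=pose()
def pl(n,a,b):
    o,d1=ray(n,*a);_,d2=ray(n,*b);m=np.cross(d1,d2);m/=np.linalg.norm(m);return m,m@o
for tl in((303.5,188.5),(302.7,189.3)):
    m1,k1=pl("top",(283.13,174.7),(278.8,198.5));m2,k2=pl("scene",(256.5,155.5),tl)
    d=np.cross(m1,m2);d/=np.linalg.norm(d);d*=np.sign(d[2]);P=np.array([.6657,-.0279,.3381]);L=np.linalg.solve(np.array([m1,m2,d]),[k1,k2,d@P])
    print(d,"elev",np.degrees(np.arcsin(d[2])),"tool",R.inv().apply(d),"lens in tool",R.inv().apply(L-p), "tail px", proj("scene",L-.184*d))
```

```text
[ 0.696  -0.1428  0.7037] elev 44.7218043508717 tool [-0.9986 -0.0103 -0.0523] lens in tool [-0.0736 -0.0005 -0.0249] tail px [304.0612 188.894 ]
[ 0.6838 -0.1408  0.7159] elev 45.71858403322374 tool [-0.9975 -0.0107 -0.0696] lens in tool [-0.0736 -0.0005 -0.0249] tail px [303.2351 189.6914]
```

```bash
cat >> ik.py <<'E'
U=np.array([-.998,-.005,-.06]);U/=np.linalg.norm(U); LT=np.array([-.0736,-.0005,-.0249])
def final2(psi,e,D,g,roll=0):
    p,R,G,t=final(psi,e,D,g)
    # small rotation taking R@U to t
    v=R@U; ax=np.cross(v,t); R=(Ro.from_rotvec(ax/np.linalg.norm(ax)*np.arccos(np.clip(v@t,-1,1)))*Ro.from_matrix(R))
    lens=cov-D*t; return lens-R.apply(LT),R,lens,t
E
python3 - <<'E'
from ik import *
p0,R0,o=pose()
for g in(40,50,60):
    p,R,lens,t=final2(-120,35,.2,g); q=ik(p,R.as_matrix()); print(g,p,q,margin(q),R.as_matrix()[:,2],"lens",lens,"mid",lens-.092*t)
    delta(p,R)
    rv=(R0.inv()*R).as_rotvec()
    for f in np.linspace(0,1,9):
        Rf=R0*Ro.from_rotvec(rv*f); pf=p0+(p-p0)*f; qf=ik(pf,Rf.as_matrix()); l=pf+Rf.apply(LT); tl=l-.184*Rf.apply(U); print(round(f,2),qf,round(margin(qf),2),"lens",l,"tail",tl)
E
```

```text
40 [ 0.687  -0.0643  0.239 ] [-0.1322 -0.4868 -0.7128  0.2901  0.0942  2.279 ] 0.3632040467215093 [ 0.8708 -0.0209 -0.4913] lens [ 0.6389 -0.1161  0.2067] mid [ 0.6766 -0.0509  0.2595]
 cm [-2.83 -3.2   6.74] rad [-0.4384 -0.0095  2.2005]  n>= 2.0 13.0
0.0 [ 0.0368 -0.4166 -0.3939  0.8786 -0.153   0.1693] 0.43 lens [ 0.6659 -0.0279  0.338 ] tail [ 0.5386 -0.0028  0.2075]
0.12 [-0.009  -0.4173 -0.4094  0.8431 -0.0705  0.408 ] 0.43 lens [ 0.6672 -0.0539  0.3316] tail [0.554  0.0198 0.2067]
0.25 [-0.0506 -0.4241 -0.4373  0.7925  0.0044  0.6517] 0.43 lens [ 0.6655 -0.0777  0.3207] tail [0.5737 0.0393 0.2123]
0.38 [-0.0861 -0.4357 -0.4757  0.7273  0.0676  0.9031] 0.41 lens [ 0.6614 -0.0977  0.3057] tail [0.5966 0.0537 0.2235]
0.5 [-0.1139 -0.4503 -0.5222  0.6494  0.115   1.1637] 0.4 lens [ 0.6558 -0.1128  0.2874] tail [0.6216 0.0614 0.239 ]
0.62 [-0.1328 -0.4655 -0.5735  0.5615  0.143   1.4335] 0.38 lens [ 0.6498 -0.1222  0.2671] tail [0.6472 0.0615 0.2575]
0.75 [-0.142  -0.4785 -0.6253  0.4683  0.1492  1.7111] 0.37 lens [ 0.6443 -0.1258  0.246 ] tail [0.6721 0.0534 0.277 ]
0.88 [-0.1416 
[... 2171 characters left out ...]
44 -0.3069 -0.3012  0.9306  0.0698  0.8915] 0.54 lens [ 0.668  -0.0959  0.3014] tail [0.5895 0.0551 0.2316]
0.5 [-0.1257 -0.287  -0.2971  0.9175  0.1505  1.1291] 0.56 lens [ 0.6631 -0.111   0.2831] tail [0.6139 0.0627 0.2478]
0.62 [-0.1644 -0.2758 -0.3074  0.8874  0.2278  1.3711] 0.57 lens [ 0.6567 -0.1207  0.2633] tail [0.6401 0.0625 0.2656]
0.75 [-0.1987 -0.2728 -0.3317  0.8396  0.2978  1.621 ] 0.58 lens [ 0.6499 -0.1247  0.2432] tail [0.6665 0.0541 0.2833]
0.88 [-0.2274 -0.2775 -0.3684  0.7744  0.3565  1.8814] 0.57 lens [ 0.6436 -0.123   0.2239] tail [0.6917 0.0378 0.2994]
1.0 [-0.249  -0.2882 -0.4153  0.6934  0.3999  2.1536] 0.56 lens [ 0.6389 -0.1161  0.2067] tail [0.7143 0.0144 0.3123]
```

>>> move_arm(
  motion=[
    [[0,-0.16,-0.19,0.4,-0.021,0.012,0.137],[0,-0.32,-0.37,0.85,-0.043,0.023,0.274],[0,-0.48,-0.56,1.27,-0.064,0.035,0.41],[0,-0.64,-0.75,1.7,-0.086,0.046,0.547],[0,-0.8,-0.93,2.1,-0.107,0.058,0.684],[0,-0.96,-1.12,2.5,-0.128,0.069,0.821],[0,-1.1,-1.3,3.0,-0.15,0.081,0.958],[0,-1.27,-1.49,3.4,-0.171,0.092,1.095]],
  ],
)

```text
time: 17.52
tcp_pos: [0.6571, -0.0413, 0.2536]
orientation: [1.425, 2.035, 0.627]
wrist_force: [0.3, -0.4, -2.8]
grip_width: 0.0291
```

Run:
```python
from ik import *
p,R,l,t=final2(-120,35,.2,50); delta(p,R); print(pose()[2]["joint_positions"],pose()[2]["grip_width"])
```

```text
cm [-2.4   0.17  3.05] rad [-0.1704  0.0918  1.0896]  n>= 1.0 6.0
[-0.1213 -0.3714 -0.4116  0.7835  0.1357  1.1539] 0.029133840978069026
```

>>> move_arm(
  motion=[
    [[0,-0.3,0.02,0.4,-0.024,0.013,0.155],[0,-0.7,0.05,0.9,-0.049,0.026,0.31],[0,-1.0,0.07,1.3,-0.073,0.039,0.465],[0,-1.4,0.1,1.75,-0.097,0.052,0.62],[0,-1.7,0.12,2.2,-0.122,0.066,0.775],[0,-2.1,0.15,2.6,-0.146,0.079,0.93],[0,-2.4,0.17,3.05,-0.17,0.092,1.09],[0,-2.4,0.17,3.05,-0.17,0.092,1.09]],
  ],
)

```text
time: 18.52
tcp_pos: [0.6851, -0.0616, 0.2362]
orientation: [2.361, 1.067, 1.251]
wrist_force: [-0.0, 0.1, -3.2]
grip_width: 0.0294
```

>>> move_arm(
  motion=[
    [[0,0,0,0,0,0,0],[0,0,0,0,0,0,0]],
  ],
)

```text
time: 18.77
tcp_pos: [0.6857, -0.0614, 0.2389]
orientation: [2.357, 1.067, 1.254]
wrist_force: [0.2, -0.2, -2.6]
grip_width: 0.0293
```

Run:
```python
from ik import *
p,R,l,t=final2(-120,35,.2,50); delta(p,R); p0,R0,o=pose(); print(o["joint_positions"],o["qvel"],o["wrist_force"],o["grip_width"])
L=p0+R0.apply(LT);T=L-.184*R0.apply(U); print("lens,tail pred",L,T,[ (proj(n,L),proj(n,T)) for n in C])
for n in C:
    im=vision.read_camera(n); cv2.imwrite(f"pics/{n}10.png",im[:,:,::-1]); u,v=proj(n,L).astype(int); crop(im,u-60,max(v-50,0),u+60,v+50,6,f"pics/{n}10c.png"); print(u-60,max(v-50,0))
```

```text
cm [-0.15 -0.09  0.1 ] rad [ 0.     -0.001   0.0067]  n>= 1.0 1.0
[-0.1954 -0.4039 -0.5707  0.4915  0.2586  2.2233] [ 0.0004 -0.0029 -0.0001 -0.0028  0.0007  0.0111] [ 0.1668 -0.2009 -2.5916] 0.029254293209213588
lens,tail pred [ 0.6394 -0.1161  0.2089] [0.714  0.0153 0.3139] [(array([252.7793, 175.8534]), array([246.227 , 177.4001])), (array([314.8959, 193.9068]), array([265.7196, 157.8721]))]
192 125
254 143
```

View pics/scene10c.png

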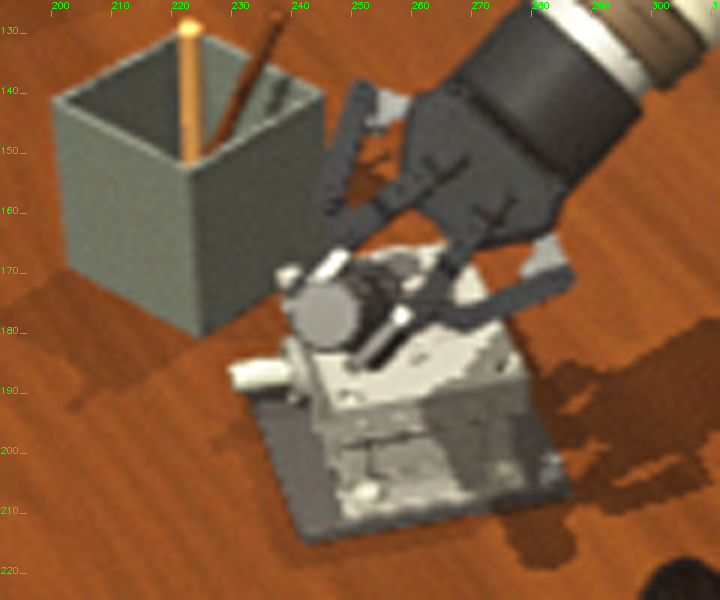

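View pics/top10c.png

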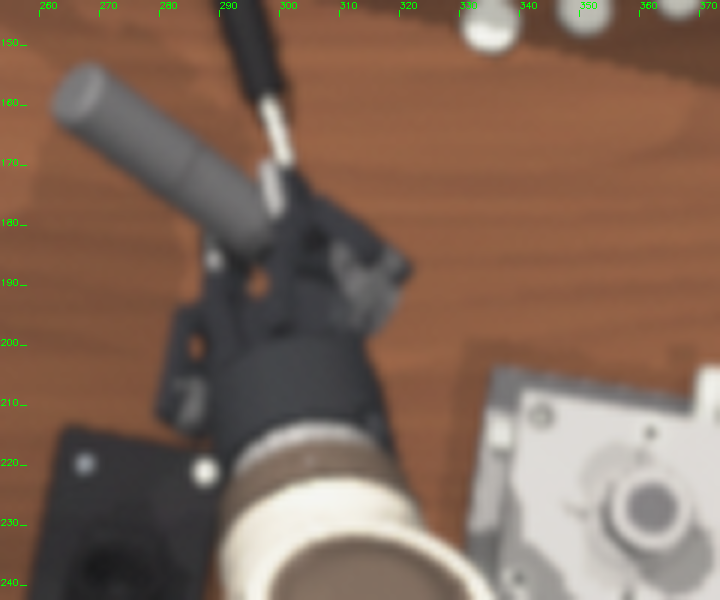

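View pics/scene10.png

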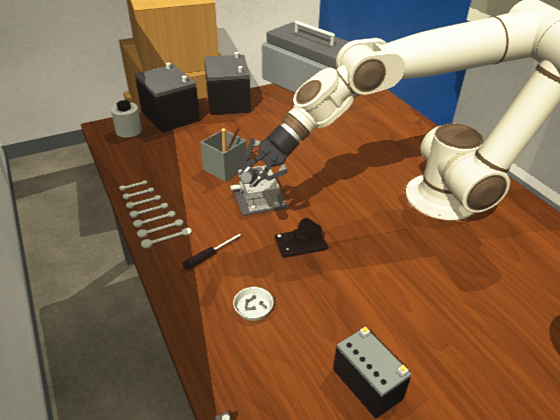

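Run:
```python
from ik import *
p0,R0,o=pose()
T,g=two((245.8,177.0),(267.8,157.8)); G=p0-.0187*R0.apply([0,0,1]); print("tail",T,g,"pred",p0+R0.apply(LT-.184*U))
# axis lines: top barrel, two points: tail and near pads
def pl(n,a,b):
    o,d1=ray(n,*a);_,d2=ray(n,*b);m=np.cross(d1,d2);m/=np.linalg.norm(m);return m,m@o
for name,d in(("grasp-tail",(G-T)/np.linalg.norm(G-T)),("pred",R0.apply(U))):
    L=T+.184*d; s=(cov-L)@d; print(name,d,"down deg",np.degrees(np.arcsin(-d[2])),"lens",L,"mid",L-.092*d,"beam miss",np.linalg.norm(cov-L-s*d),"dist",np.linalg.norm(cov-L),"horiz",np.linalg.norm((cov-L)[:2]),"grasp from tail",np.linalg.norm(G-T))
t=cv2.imread("pics/top10.png")[:,:,::-1]; crop(t,320,190,400,260,8,"pics/t11.png")
c,sd=refine(t,[(340.3,207.5),(384,215),(379.5,250),(335.5,243)],3); print(c,sd,rect("top",c,.080))
```

```text
tail [0.7139 0.0105 0.3121] 0.0015690059946894843 pred [0.714  0.0152 0.3139]
grasp-tail [-0.4085 -0.6981 -0.5881] down deg 36.0213863028112 lens [ 0.6387 -0.118   0.2039] mid [ 0.6763 -0.0537  0.258 ] beam miss 0.004837522789632199 dist 0.19701573329535874 horiz 0.16214113251747328 grasp from tail 0.10574342302603279
pred [-0.406  -0.7134 -0.5712] down deg 34.8313146136392 lens [ 0.6392 -0.1208  0.207 ] mid [ 0.6766 -0.0552  0.2596] beam miss 0.004731184188799392 dist 0.19701448603669422 horiz 0.15994529086028209 grasp from tail 0.10574342302603279
[[341.2844 207.3303]
 [384.5443 214.8076]
 [379.6415 250.3625]
 [336.4249 242.3137]] [0.28 0.27 0.25 0.35] (array([ 0.5574, -0.2594,  0.08  ]), np.float64(-0.1839281945949227), array([0.1295, 0.1063, 0.1283, 0.1048]))
```

View pics/t11.png

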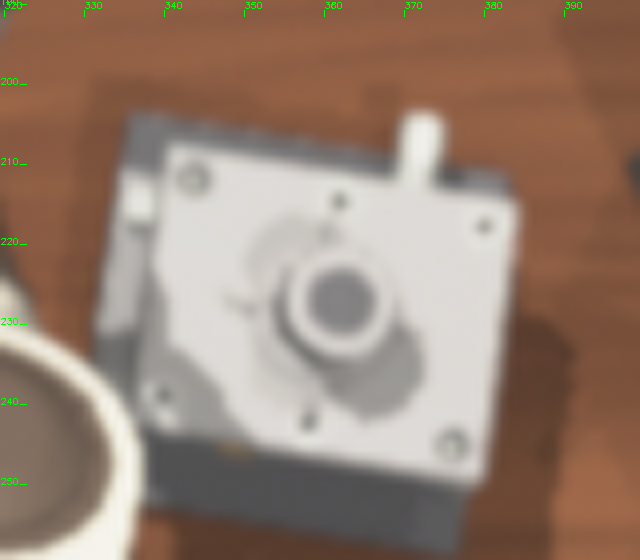

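>>> move_arm(
  motion=[
    [[0,0,0,0,0,0,0],[0,0,0,0,0,0,0],[0,0,0,0,0,0,0],[0,0,0,0,0,0,0]],
  ],
)

```text
time: 19.38
tcp_pos: [0.6856, -0.0615, 0.2386]
orientation: [2.359, 1.065, 1.254]
wrist_force: [0.9, 0.1, -2.4]
grip_width: 0.0291
```

Run:
```python
from ik import *
o=pose()[2]; print(o["time"],o["qvel"],o["wrist_force"],o["grip_width"])
im=vision.read_camera("scene"); a=cv2.imread("pics/scene0.png")[:,:,::-1]
for nm,(u0,v0,u1,v1) in dict(dish=(228,283,278,325),driver=(178,228,246,272),battery=(328,325,412,415),tub=(198,128,236,180)).items():
    print(nm,np.abs(im[v0:v1,u0:u1].astype(int)-a[v0:v1,u0:u1]).mean().round(2))
print(order.finish_job())
```

```text
19.375 [ 0.0015 -0.0004  0.0002 -0.0008 -0.      0.0004] [ 0.9123  0.1182 -2.37  ] 0.02914874013524885
dish 25.72
driver 25.22
battery 24.77
tub 26.1
the job is handed in; nothing more can be done
None
```

The cover is on the gear case and released. The torch is out of its charger and held still, with its beam slanting down onto the middle of the cover. I handed the job in at 19.4 s, and no verdict came back.

- **Cover:** in the last top view both pins show in their holes. Its centre is within about 1 mm of the flange centre and its angle within about 0.01 rad. When it touched down, the tool was at the exact height expected for a fully seated cover.
- **Torch:** pulling it out jammed once at about 60 N on the wrist, under the 120 N limit, and it slid about 10 mm through the fingers. I shifted the pull direction, it came free, and I measured its position in the grip again before aiming.
- **Final pose:** triangulating the torch's tail, with its direction taken from the grip, gives:

| Measure | Value |
|---|---|
| Beam below level | about 35–36° |
| Beam miss from cover centre | about 5 mm |
| Lens to cover centre | 0.20 m, 0.16 m of it sideways |
| Lens height | 0.20 m |
| Torch middle height | 0.26 m |
| Joint speeds | about zero |
| Grip opening | 29 mm, steady |

- **Not fully checked:**
  - **Lens:** the fingers hid it from both cameras at the end, so its position is worked out, not seen.
  - **Bystanders:** my before-and-after picture comparison told me nothing. All four areas changed by the same amount (about 25 grey levels), which looks like a change in overall brightness. By eye the dish, screwdriver, battery and tub were unmoved in the late scene view, and the arm never went near them.

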